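# Load the radiant-heating stage

### The job

Set up the heating demonstration: with the flat paddle, carry every sample disc that is present, level and one at a time, from the rack to a free cradle of the stage and set it flat in the cradle, never touching a disc with the fingers, tipping it or dropping it. When all are seated, lay the paddle flat on its rubber mat again and lean the aluminium reflector panel against the back bar of the stage, handle side towards the discs, foot on the ledge behind the lip, squarely and about the middle. Leave the other things on the table alone.

Things in the scene. Friction and masses are not known exactly. Their poses are not given: they have to be found in the camera images.
- rack: fixed rack, three cradles along its y at -84, 0, 84 mm; origin on the table under the middle one; front (x = -42 mm) faces the robot. A cradle: two rails along x, 80 mm long, tops 45 mm high, 42 mm gap between them, open at front and rear, free from 10 to 45 mm height. Lips 4 mm high round the rails (not across the gap) make a 72 mm square pocket, tops at 49 mm
- stage: fixed stage: three empty cradles just like the rack's, same origin; behind them (+x) a ledge 200 mm wide, 45 mm high, a lip in front of it (x 52 to 60 mm, top 57 mm high) and a back bar along y, 12 mm thick, axis at x = 129 mm, 84 mm high, on end posts. A panel with its foot on the ledge against the lip and its back on the bar slopes 36 degrees from level, top away from the robot
- bay0 (a point): centre of rack cradle 0 at the height of its rail tops (45 mm)
- bay1 (a point): centre of rack cradle 1 at the height of its rail tops (45 mm)
- bay2 (a point): centre of rack cradle 2 at the height of its rail tops (45 mm)
- seat0 (a point): centre of stage cradle 0 at the height of its rail tops (45 mm): the underside centre of a seated disc lies here; the pocket leaves it 4 mm of play each way
- seat1 (a point): centre of stage cradle 1 at the height of its rail tops (45 mm): the underside centre of a seated disc lies here; the pocket leaves it 4 mm of play each way
- seat2 (a point): centre of stage cradle 2 at the height of its rail tops (45 mm): the underside centre of a seated disc lies here; the pocket leaves it 4 mm of play each way
- ledge (a point): on the stage's ledge, middle of its width, where the lowest (rear lower) edge of the leaning reflector rests, 65 mm behind the seats' line (x), 45 mm above the table
- disc0: a loose round metal sample disc, 64 mm across and 8 mm thick, about 0.1 kg; origin at the centre of its underside, z up. It starts in one of the rack's three cradles, underside 45 mm above the table. Only two or three of the three discs are present
- disc1: a loose round metal sample disc, 64 mm across and 8 mm thick, about 0.1 kg; origin at the centre of its underside, z up. It starts in one of the rack's three cradles, underside 45 mm above the table. Only two or three of the three discs are present
- disc2: a loose round metal sample disc, 64 mm across and 8 mm thick, about 0.1 kg; origin at the centre of its underside, z up. It starts in one of the rack's three cradles, underside 45 mm above the table. Only two or three of the three discs are present
- paddle: loose paddle, 0.22 kg, flat on the mat: steel strip 28 mm wide, 4 mm thick, tip 135 mm ahead (+x) of the origin; foot plate 50 x 50 x 4 mm round the origin; on it an upright wooden handle block, 20 mm thick along x, 40 mm along y, from 4 to 84 mm height. Origin on the underside below the handle; x to the tip, z up. Pinch it from above across the 20 mm; it balances near the handle
- blade (a point): top of the paddle's strip 110 mm ahead of its origin, where the centre of a carried disc should lie
- paddle_mid (a point): middle of the paddle's length, on its underside, 55 mm ahead of its origin
- mat: fixed thin black rubber mat, 90 x 240 x 2 mm, long side along its y, origin at the centre of its underside: the paddle's place
- reflector: loose aluminium panel, 110 (x) by 100 (y) by 8 mm, 0.25 kg, lying with its black handle rib up: rib 12 mm thick along x, 60 mm long along y, standing 30 mm above the face, in the middle. Origin at the centre of the back (under) face, z out of the handle side. Leaned, its x or -x points up the slope; both ways round are alike
- cylinder_a: bystander: tall glass measuring cylinder in the cream tray (left); origin under its foot
- cylinder_b: bystander: second glass measuring cylinder in the cream tray; origin under its foot
- beaker: bystander: small glass beaker, 56 mm wide, 65 mm high, origin at its underside
- bung: bystander: rubber bung, 48 mm wide, 30 mm high, origin at its underside
- jar: bystander: small jar, 52 mm wide, 60 mm high, origin at its underside
- meter: bystander: yellow multimeter lying flat, 160 x 85 x 40 mm, origin at its underside
Mind the look-alikes: they are no part of the job. Leave any purple look-alike of the reflector alone.

How it is judged:
On the way, in this order (a step that is already met when the one before it is completed fails the run):
1. every disc present lies flat in a cradle of the stage ((distance between disc0 and seat0 below 0.008 m or distance between disc0 and seat1 below 0.008 m or distance between disc0 and seat2 below 0.008 m) and (distance between disc1 and seat0 below 0.008 m or distance between disc1 and seat1 below 0.008 m or distance between disc1 and seat2 below 0.008 m) and (distance between disc2 and seat0 below 0.008 m or distance between disc2 and seat1 below 0.008 m or distance between disc2 and seat2 below 0.008 m) and angle between each of disc0, disc1, disc2's own z axis and vertical below 0.06 rad and linear speed of each of disc0, disc1, disc2 below 0.02 m/s), for 0.2 s.
2. with the discs still seated, the reflector leans on the back bar with its foot on the ledge, let go (all of step 1 and angle between reflector's own z axis and vertical between 0.48 and 0.78 rad and angle between the y axis of reflector and the y axis of stage, either way round below 0.12 rad and y of reflector in the frame of stage between -0.025 and 0.025 m and x of reflector in the frame of stage between 0.096 and 0.123 m and z of reflector in the frame of stage between 0.066 and 0.089 m and contact force between reflector and stage above 0.5 N and contact force between the fingers and reflector below 0.1 N and linear speed of reflector below 0.02 m/s), for 0.3 s.
At the end, for the whole second after the job is handed in: Discs flat (0.06 rad), still, within 8 mm of a seat point; reflector released, resting on the stage, normal 0.48-0.78 rad from vertical, square within 0.12 rad, back centre within 25 mm of the middle, 96-123 mm behind the seats, 66-89 mm high; paddle flat, its middle within 50 mm of the mat centre (all of step 2 and horizontal distance between paddle_mid and mat below 0.05 m and height (world z) of paddle below 0.008 m and angle between paddle's own z axis and vertical below 0.05 rad and linear speed of paddle below 0.02 m/s); the robot touches nothing.
It fails at once if a disc is touched by the fingers (contact force between the fingers and disc0 above 0.3 N or contact force between the fingers and disc1 above 0.3 N or contact force between the fingers and disc2 above 0.3 N).
It fails at once if a disc is tipped by more than 0.3 rad (17 degrees) (angle between any of disc0, disc1, disc2's own z axis and vertical above 0.3 rad).
It fails at once if a disc is dropped below its cradle height (under 30 mm) (height (world z) of any of disc0, disc1, disc2 below 0.03 m).
It fails at once if a bystander is moved by more than 30 mm (distance of any of cylinder_a, cylinder_b, beaker, bung, jar, meter from where it was at the start of the episode above 0.03 m).
Of disc0, disc1, disc2 only 2 to 3 are there at a start; the rules pass over those that are not, and their reading is None.
At some moment in a run one of reflector, paddle may be knocked a few centimetres aside while the robot is not near it.
It also fails if it takes over 210 s, if anything falls off the work surface, if the arm or the gripper's body presses on something with over 40 N, if the wrist force passes 120 N, or if a joint passes its speed limit or range.

### The arm

A 6-joint arm with a two-finger parallel gripper is mounted at the origin on the work surface. World frame = base frame: x ahead of the robot, y to its left, z up, the work surface at z = 0. Lengths are in m, angles in rad, forces in N, time in s.
With the tool pointing down it reaches from about 0.375 to 0.9 m from the base axis. Payload 3.1 kg.
Tool frame: the origin (TCP) lies on the centre line of the jaws, within the pads' length; the fingertips stand 22 mm ahead of it and the grasp point (between the pads) lies 3 mm ahead of it; z points along the fingers, x is the direction in which the jaws open and shut, and the axes are right-handed (so a half turn about z gives the same grasp; the last joint's range is limited). The gripper opens to 87 mm and grips with 3 to 60 N. Pads are 19 mm wide; open, the fingers measure 117 mm over their backs; the gripper's body (75 mm by 190 mm) begins 51 mm behind the grasp point.
Start: joints at [-1.353, 0.527, 1.433, -0, 1.181, -0.178], TCP at [0.242, -0.576, 0.245] pointing down, gripper open.
Joint ranges: [-3.08, 3.08], [-0.75, 2.2], [0.22, 2.44], [-1.43, 4.57], [0, 2.65], [-2.85, 2.85]. Speed limits (rad/s): [2.79, 2.79, 3.14, 3.14, 3.14, 3.14].

### API

Orientations are given as a unit quaternion [x, y, z, w].
In Python, from rig import robot, camera, order gives the robot as it stands.
- The arm moves only by the shell command python3 -m pendant 'ROWS' [OPENING] [FORCE]. ROWS is JSON, a list of rows, each a list of 2 entries, a list of its own where there are three numbers: the shift along the tool's x, y, z in mm, then the turn about the tool's z in degrees. A call has 1 to 8 rows; each row shifts and turns the commanded pose from where the row before left it, along the tool's axes as they then stand; what a row does not reach is not made up. A row lasts 1/8 s, in which the tool goes at most 62.5 mm and 10.7 degrees, less where a joint would pass 70% of its speed; a pose out of reach is approached as far as the arm can. A call with a gripper value outside its range is refused whole. OPENING is the finger opening in mm, from 0 to 87, set as the call begins (- or left out, the last holds). The fingers move at their own pace and stop on an object; FORCE is the grip in N (left out, the last holds). Time passes only in rows, so rows that do not move let the fingers close. It gives the time, the measured TCP pose, the force and the opening at its end, in the units of the state.
- robot.get_obs(): the state, without advancing time (a new reading comes with each control period).
- camera(name): name is "scene" or "top" or "wrist"; returns a dict with "pixels" (480x640x3 uint8, blue, green, red), "mtx" (3x3 intrinsics, pixels), "k1" (the pictures are not rectified: a ray, as slopes to the right and down, at radius r is drawn at 1 + k1 r^2 times it, then the intrinsics apply), "R" (3x3) and "t" (3): a world point X has camera coordinates R X + t. Camera axes: x right, y down, z forward; pixel columns grow to the right and rows downward; lengths in m; the calibration is good to about 2 mm. A picture is of the moment at which its call begins. There is no depth.
- order.hand_in(): hands the job in, once; it reports no verdict.
The state is a dict: "time": time; "q": joint angles; "joint_velocities": joint speeds; "joint_torque": joint torques, N m; "position": TCP position; "tool_rot": TCP orientation; "ft_force": force on the tool from outside, world axes, zero at the start; "moment": the same for the moment, N m; "grip_width": finger opening in m.
Only numpy, scipy, OpenCV 4.12 (cv2) and the standard library are available. Lean on these libraries where they do the work, as an engineer would, in place of code of your own. Each camera call takes 0.05 s, during which the arm holds its last target. There are 200 camera calls.

## Working session

There is one attempt and no reset: what is moved stays moved. The work goes in short steps, Python scripts to look and compute and a shell command to move; the robot and the scene stay as the last step left them, time stands still between calls to the robot, and variables do not carry over. Pictures are saved under pics/ and viewed, about 12 in all and at most 16, crops included, and the job is handed in when it is done.

```bash
ls; mkdir -p pics; cat > h.py <<'E'
import numpy as np, cv2
from rig import robot, camera, order
def snap(n,save=None):
    c=camera(n)
    if save: cv2.imwrite('pics/'+save+'.png',c['pixels'])
    return c
def ray(c,u,v):
    K=np.array(c['mtx']);R=np.array(c['R']);t=np.array(c['t'])
    d=np.array([(u-K[0,2])/K[0,0],(v-K[1,2])/K[1,1]]);s=d.copy()
    for _ in range(20): s=d/(1+c['k1']*(s@s))
    return -R.T@t, R.T@np.array([s[0],s[1],1])
def onz(c,u,v,z):
    o,d=ray(c,u,v); return o+d*(z-o[2])/d[2]
def tri(a,b):
    (o1,d1),(o2,d2)=a,b
    s=np.linalg.lstsq(np.c_[d1,-d2],o2-o1,rcond=None)[0]
    p,q=o1+d1*s[0],o2+d2*s[1]; return (p+q)/2,np.linalg.norm(p-q)
def proj(c,X):
    p=np.array(c['R'])@np.array(X)+np.array(c['t']); s=p[:2]/p[2]; s=s*(1+c['k1']*(s@s))
    K=np.array(c['mtx']); return s[0]*K[0,0]+K[0,2], s[1]*K[1,1]+K[1,2]
E
python3 - <<'E'
from h import *
for n in ['scene','top']:
    c=snap(n,n+'0'); print(n,c['mtx'],c['k1'],-np.array(c['R']).T@c['t'])
print(robot.get_obs())
E
```

```text
pics
scene [[581.77265026   0.         319.80735696]
 [  0.         581.77265026 233.76947385]
 [  0.           0.           1.        ]] -0.06307202239729096 [1.22330651 0.24658533 1.25472889]
top [[557.73965629   0.         317.55352561]
 [  0.         557.73965629 242.33992141]
 [  0.           0.           1.        ]] 0.04175720246829044 [0.34425241 0.01408843 1.45378887]
{'time': 0.1, 'q': array([-1.35252642e+00,  5.28371699e-01,  1.43376662e+00, -7.18111104e-06,
        1.18136851e+00, -1.78523322e-01]), 'joint_velocities': array([-0.00189912, -0.0022165 , -0.00482299,  0.0003919 , -0.00069876,
       -0.00128328]), 'joint_torque': array([ 7.60927423e-05, -4.40986347e+01, -1.77149087e+01,  6.34053396e-02,
        5.34306793e-02, -4.60254444e-05]), 'position': array([ 0.24141812, -0.57583579,  0.24367275]), 'tool_rot': array([ 8.32605539e-01, -5.53865598e-01, -6.92379364e-04, -6.60787247e-04]), 'ft_force': array([ 0.85558692, -0.30638698, -0.50751702]), 'moment': array([ 0.01614022,  0.05337365, -0.02289146]), 'grip_width': 0.08682888049148833}
```

View pics/scene0.png

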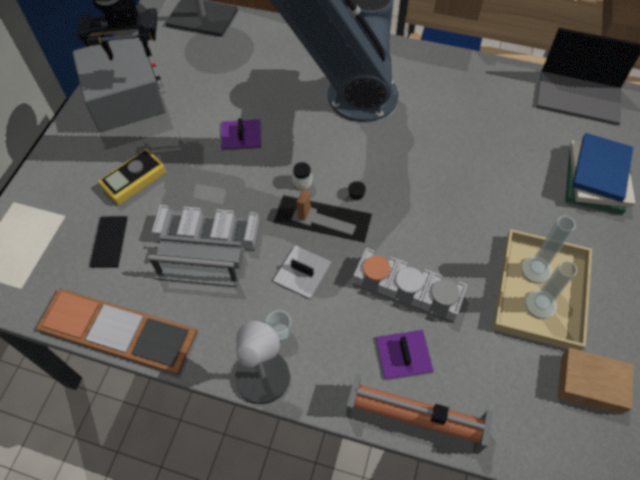

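View pics/top0.png

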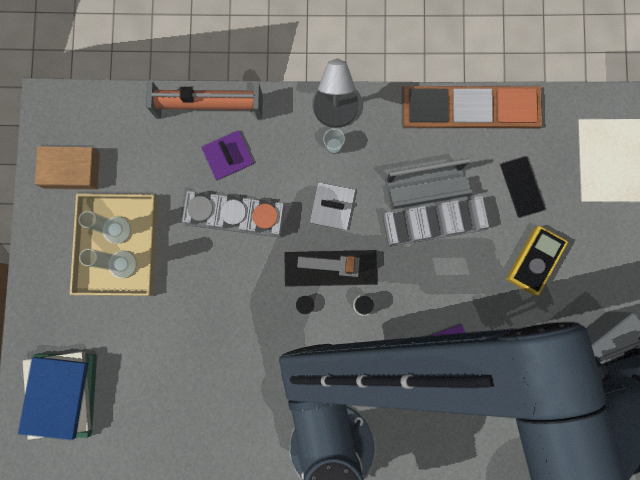

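Both pictures show three discs in the rack: grey, white and orange at top px (201,208), (233,211), (265,215). The paddle is on its mat with its handle at (350,264) and tip to the left. The silver reflector is at (333,205) and the stage at (437,212). The purple panels are decoys. Next, enlarged crops.

```bash
python3 - <<'E'
import cv2,numpy as np
t=cv2.imread('pics/top0.png');s=cv2.imread('pics/scene0.png')
def crop(im,u,v):
    c=cv2.resize(im[v:v+75,u:u+130],(520,300),interpolation=cv2.INTER_CUBIC)[:, :]
    return cv2.resize(im[v:v+75,u:u+130],None,fx=3.07,fy=4,interpolation=cv2.INTER_CUBIC)
def lab(im,u,v):
    c=cv2.resize(im[v:v+90,u:u+120],(396,297),interpolation=cv2.INTER_CUBIC)
    for k in range(0,120,10):
        cv2.line(c,(int(k*3.3),0),(int(k*3.3),4 if k%50 else 10),(0,255,255),1)
        if k<90: cv2.line(c,(0,int(k*3.3)),(4,int(k*3.3)),(0,255,255),1)
    cv2.putText(c,f'{u},{v}',(5,290),0,.4,(0,255,0),1)
    return c
A=np.vstack([np.hstack([lab(t,175,170),lab(t,380,150)]),np.hstack([lab(s,350,230),lab(s,145,195)])])
cv2.imwrite('pics/crop1.png',A);print(A.shape)
E
```

```text
(594, 792, 3)
```

View pics/crop1.png

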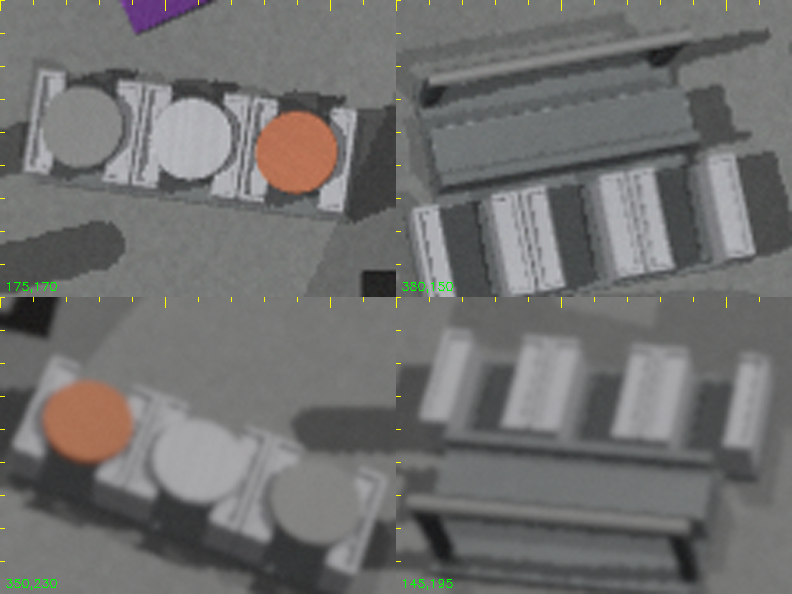

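```bash
python3 - <<'E'
from h import *
T=snap('top');S=snap('scene')
def cen(c,box,f):
    u,v,w,h=box; im=c['pixels'][v:v+h,u:u+w].astype(int); m=f(im).astype(np.uint8)
    n,l,st,ce=cv2.connectedComponentsWithStats(m)
    return [(ce[i]+[u,v],st[i,4],cv2.minAreaRect(np.argwhere(l==i)[:,::-1].astype(np.float32)+[u,v])) for i in 1+np.argsort(-st[1:,4]) if st[i,4]>25]
org=lambda i:(i[...,2]-i[...,0]>50)
a=cen(T,(180,185,110,60),org)[0];b=cen(S,(350,240,60,60),org)[0]
print('orange',a[:2],b[:2],tri(ray(T,*a[0]),ray(S,*b[0])))
wh=lambda i:(i.min(-1)>150)
for n,c,box in [('T',T,(380,190,120,65)),('S',S,(145,195,120,60)),('Track',T,(175,180,115,65)),('Trefl',T,(300,175,65,60)),('Srefl',S,(265,240,75,60)),]:
    for x in cen(c,box,wh)[:6]: print(n,x[0].round(1),x[1],[np.round(cv2.boxPoints(x[2]),1).tolist()])
# hough circle for all discs: grayscale
g=cv2.cvtColor(T['pixels'],cv2.COLOR_BGR2GRAY)[180:245,175:290]
c=cv2.HoughCircles(cv2.resize(g,None,fx=4,fy=4,interpolation=cv2.INTER_CUBIC),cv2.HOUGH_GRADIENT,1,80,param1=100,param2=20,minRadius=40,maxRadius=60)
print(c)
for q in c[0]: print(q[:2]/4+[175,180], onz(T,q[0]/4+175,q[1]/4+180,.053))
m=cen(T,(270,240,120,60),lambda i:i.max(-1)<50)[0]; print('mat',m, [onz(T,*p,.002).round(3) for p in cv2.boxPoints(m[2])])
w=cen(T,(330,245,40,40),lambda i:i[...,2]-i[...,0]>30)[0];print('handle',w[0],onz(T,*w[0],.08), [onz(T,*p,.084).round(3) for p in cv2.boxPoints(w[2])])
w2=cen(S,(285,185,30,40),lambda i:i[...,2]-i[...,0]>30)[0]; print(w2[0],tri(ray(T,*w[0]),ray(S,*w2[0])))
E
```

```text
Traceback (most recent call last):
cv2.error: OpenCV(4.12.0) /io/opencv/modules/imgproc/src/convhull.cpp:143: error: (-215:Assertion failed) total >= 0 && (depth == CV_32F || depth == CV_32S) in function 'convexHull'
```

```bash
cat >> h.py <<'E'
def cen(c,box,f):
    u,v,w,h=box; im=c['pixels'][v:v+h,u:u+w].astype(int); m=f(im).astype(np.uint8)
    n,l,st,ce=cv2.connectedComponentsWithStats(m)
    return [(ce[i]+[u,v],st[i,4],cv2.minAreaRect((np.argwhere(l==i)[:,::-1]+[u,v]).astype(np.float32))) for i in 1+np.argsort(-st[1:,4]) if st[i,4]>25]
org=lambda i:(i[...,2]-i[...,0]>50)
wh=lambda i:(i.min(-1)>150)
E
python3 - <<'E'
from h import *
T=snap('top');S=snap('scene')
a=cen(T,(180,185,110,60),org)[0];b=cen(S,(350,240,60,60),org)[0]
print('orange',a[:2],b[:2],tri(ray(T,*a[0]),ray(S,*b[0])))
for n,c,box in [('T',T,(380,190,120,65)),('S',S,(145,195,120,60)),('Trefl',T,(300,175,65,60)),('Srefl',S,(265,240,75,60)),]:
    for x in cen(c,box,wh)[:6]: print(n,x[0].round(1),x[1],[np.round(cv2.boxPoints(x[2]),1).tolist()])
g=cv2.cvtColor(T['pixels'],cv2.COLOR_BGR2GRAY)[180:245,175:290]
c=cv2.HoughCircles(cv2.resize(g,None,fx=4,fy=4,interpolation=cv2.INTER_CUBIC),cv2.HOUGH_GRADIENT,1,80,param1=100,param2=20,minRadius=40,maxRadius=60)
for q in c[0]: print(q,q[:2]/4+[175,180], onz(T,q[0]/4+175,q[1]/4+180,.053))
m=cen(T,(270,240,120,60),lambda i:i.max(-1)<50)[0]; print('mat',m, [onz(T,*p,.002).round(3) for p in cv2.boxPoints(m[2])])
w=cen(T,(330,245,40,40),lambda i:i[...,2]-i[...,0]>30)[0];print('handle',w[0],onz(T,*w[0],.08), [onz(T,*p,.084).round(3) for p in cv2.boxPoints(w[2])])
w2=cen(S,(285,185,30,40),lambda i:i[...,2]-i[...,0]>30)[0]; print(w2[0],tri(ray(T,*w[0]),ray(S,*w2[0])))
E
```

```text
orange (array([264.37291667, 215.62083333]), np.int32(480)) (array([376.14145383, 267.45579568]), np.int32(509)) (array([0.5754082 , 0.17704807, 0.05134957]), np.float64(0.0009774574748335075))
T [451.8 217.3] 402 [[[440.79998779296875, 203.5], [456.79998779296875, 200.10000610351562], [463.1000061035156, 230.39999389648438], [447.0, 233.6999969482422]]]
T [480.8 211.8] 237 [[[473.6000061035156, 197.5], [481.70001220703125, 195.8000030517578], [488.0, 225.89999389648438], [479.8999938964844, 227.60000610351562]]]
T [415.1 223.5] 223 [[[408.3999938964844, 209.10000610351562], [415.8999938964844, 207.60000610351562], [421.8999938964844, 237.60000610351562], [414.3999938964844, 239.10000610351562]]]
T [424.  222.4] 182 [[[417.29998779296875, 207.3000030517578], [424.20001220703125, 206.0], [430.20001220703125, 236.0], [423.29998779296875, 237.3000030517578]]]
T [391.5 227.2] 182 [[[384.70001220703125, 213.10000610351562], [391.8999938964844, 211.6999969482422], [397.5, 241.89999389648438], [390.29998779296875, 243.1999969482422]]]
S [188.8 221.6] 324 [[[177.8000030517578, 232.6999969482
[... 1579 characters left out ...]
0.17420136 0.053     ]
[ 97.5 114.5  48.2] [199.375 208.625] [0.59132334 0.34371012 0.053     ]
mat (array([329.8887876 , 268.91522334]), np.int32(2194), ((330.64923095703125, 267.6183166503906), (34.18495178222656, 92.11894226074219), 88.60282135009766)) [array([0.488, 0.129, 0.002]), array([ 0.497, -0.112,  0.002]), array([ 0.408, -0.114,  0.002]), array([0.399, 0.125, 0.002])]
handle [349.44680851 264.09929078] [ 0.45167971 -0.0388734   0.08      ] [array([ 0.432, -0.027,  0.084]), array([ 0.473, -0.03 ,  0.084]), array([ 0.471, -0.05 ,  0.084]), array([ 0.43 , -0.047,  0.084])]
[303.728223   203.60278746] (array([ 0.45346956, -0.03949779,  0.05603303]), np.float64(0.0006213826398656296))
```

```bash
python3 - <<'E'
from h import *
T=snap('top');S=snap('scene')
print('stage rail z', tri(ray(T,480.8,211.8),ray(S,160.2,219.4)), tri(ray(T,391.5,227.2),ray(S,250,227.3)))
P=[onz(T,u,v,.047)[:2] for u,v in [(384.7,213.1),(390.3,243.2),(481.7,195.8),(488,225.9)]]
P=np.array(P);print(P.round(3),'stage c',P.mean(0).round(4),'yaw',[np.degrees(np.arctan2(-(a-b)[0],(a-b)[1])).round(2) for a,b in [(P[0],P[2]),(P[1],P[3])]],[np.degrees(np.arctan2(*(a-b)[::-1])).round(2) for a,b in[(P[0],P[1]),(P[2],P[3])]], np.linalg.norm(P[0]-P[2]),np.linalg.norm(P[0]-P[1]))
C=[onz(T,u,v,.008)[:2].round(4) for u,v in [(309.8,221.8),(317.8,182.2),(354.3,189.5),(346.4,229.1)]]
print('refl',C,np.mean(C,0))
dk=lambda i:i.max(-1)<60
a=cen(T,(312,190,40,25),dk)[0];b=cen(S,(283,255,35,28),dk)[0]
print('rib',a,b,tri(ray(T,*a[0]),ray(S,*b[0])), [onz(T,*p,.036)[:2].round(3) for p in cv2.boxPoints(a[2])])
s=cen(T,(290,255,52,20),lambda i:i.min(-1)>70)
for x in s[:2]: print('strip',x[0],x[1],[onz(T,*p,.006)[:2].round(4) for p in cv2.boxPoints(x[2])])
E
```

```text
stage rail z (array([ 0.59136765, -0.37186383,  0.04526827]), np.float64(0.0002678263431292861)) (array([ 0.55000579, -0.14712137,  0.04468673]), np.float64(0.0013130877393749657))
[[ 0.586 -0.129]
 [ 0.509 -0.143]
 [ 0.632 -0.375]
 [ 0.555 -0.389]] stage c [ 0.5704 -0.2589] yaw [np.float64(10.78), np.float64(10.76)] [np.float64(10.35), np.float64(10.43)] 0.2499495246136315 0.07833912682855347
refl [array([0.5673, 0.0629]), array([0.6733, 0.0433]), array([ 0.6545, -0.0531]), array([ 0.5489, -0.0331])] [0.611 0.005]
rib (array([332.312, 204.12 ]), np.int32(125), ((332.173095703125, 204.13461303710938), (22.35723876953125, 5.687368392944336), 11.309932708740234)) (array([301.74137931, 268.08045977]), np.int32(174), ((301.70001220703125, 268.10003662109375), (23.702320098876953, 7.602630138397217), 26.56505012512207)) (array([0.61198461, 0.00445829, 0.02342476]), np.float64(3.1837986412062546e-05)) [array([0.608, 0.035]), array([0.622, 0.032]), array([ 0.611, -0.025]), array([ 0.597, -0.022])]
strip [320.15247525 263.66732673] 505 [array([0.477 , 0.0951]), array([ 0.4783, -0.0196]), array([ 0.4315, -0.02  ]), array([0.4301, 0.0942])]
```

```bash
python3 -m pendant '[[[-41,-40,0],0],[[-41,-40,0],0],[[-41,-40,0],0],[[-41,-40,0],0],[[-41,-40,0],0]]' 70 20; python3 -m pendant '[[[-41,-40,0],0],[[-41,-40,0],0],[[-41,-40,0],0],[[-41,-40,0],0],[[-43,-42,0],0]]'; python3 -m pendant '[[[0,0,0],-10],[[0,0,0],-10],[[0,0,0],-10],[[0,0,0],-10],[[0,0,0],-10],[[0,0,0],-10],[[0,0,0],-10],[[0,0,0],-10]]'; python3 -m pendant '[[[0,0,0],-10],[[0,0,0],-10],[[0,0,0],-10],[[0,0,0],-10],[[0,0,0],-10],[[0,0,0],-10],[[0,0,0],-10],[[0,0,0],-8]]'
cat >> h.py <<'E'
def tool():
    from scipy.spatial.transform import Rotation as Ro
    o=robot.get_obs(); M=Ro.from_quat(o['tool_rot']).as_matrix()
    return o,M,np.degrees(np.arctan2(M[1,0],M[0,0]))
def go(target,yaw=None):
    """shift in tool axes (mm) and tool-z turn (deg) to reach TCP target / tool-x yaw"""
    o,M,y=tool(); d=M.T@(np.array(target)-o['position'])*1000
    print('t',round(o['time'],2),'pos',o['position'].round(4),'yaw',round(y,2),'shift',d.round(1),'turn',None if yaw is None else round((y-yaw+180)%360-180,2))
E
python3 - <<'E'
from h import *
go([.4535,-.0395,.25],91); print(robot.get_obs()['q'].round(2))
c=snap('wrist','w1'); o,M,y=tool(); print(proj(c,[.4535,-.0395,.086]), -np.array(c['R']).T@c['t'])
E
```

```text
time: 1.02
position: [0.3473, -0.3085, 0.2448]
tool_rot: [0.832, -0.554, 0.0, 0.0]
ft_force: [0.8, -0.5, 0.4]
grip_width: 0.07
time: 1.65
position: [0.4539, -0.0395, 0.245]
tool_rot: [0.832, -0.554, 0.001, -0.0]
ft_force: [0.6, -0.2, -0.3]
grip_width: 0.0701
time: 2.65
position: [0.4532, -0.0411, 0.2447]
tool_rot: [0.994, 0.114, 0.0, 0.0]
ft_force: [0.4, -0.0, -0.5]
grip_width: 0.07
time: 3.65
position: [0.4532, -0.0411, 0.2447]
tool_rot: [0.701, 0.713, 0.0, 0.0]
ft_force: [0.6, 0.3, 0.5]
grip_width: 0.0698
t 3.65 pos [ 0.4532 -0.0411  0.2447] yaw 91.01 shift [ 1.6  0.4 -5.3] turn 0.01
[-0.34  0.3   1.84  0.    1.   -1.93]
(np.float64(324.54377096710095), np.float64(229.27870579302896)) [ 0.37318941 -0.04126649  0.38526865]
```

View pics/w1.png

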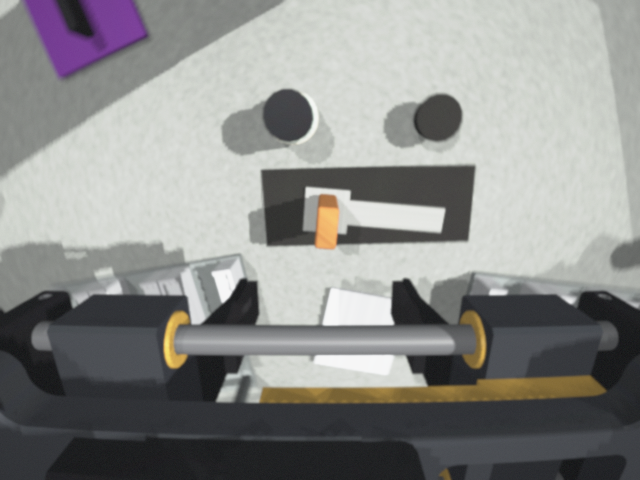

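The wrist view shows the orange-brown handle at about px (327,222), the strip running right to its tip at (445,220), and the jaws below. Next I'll measure the handle and strip direction.

```bash
python3 - <<'E'
from h import *
c=snap('wrist')
T=snap('top')
h=cen(c,(300,180,50,80),org)[0]; w=cen(T,(330,245,40,40),lambda i:i[...,2]-i[...,0]>30)[0]
print('handle cent',tri(ray(c,*h[0]),ray(T,*w[0])))
im=c['pixels'].astype(int)
top=cen(c,(300,180,50,80),lambda i:(i[...,2]-i[...,0]>50)&(i[...,2]>235))
for x in top[:2]: print('bright',x[0],x[1],[onz(c,*p,.086)[:2].round(4) for p in cv2.boxPoints(x[2])])
s=cen(c,(350,190,110,55),lambda i:i.min(-1)>140)[0]
b=[onz(c,*p,.006)[:2].round(4) for p in cv2.boxPoints(s[2])]; print('strip',s[0],s[1],b)
print('tip box',onz(c,*s[0],.006))
E
```

```text
Traceback (most recent call last):
IndexError: list index out of range
```

```bash
python3 - <<'E'
from h import *
c=snap('wrist')
for nm,th in [('all',0),('bright',225),('b2',240)]:
  for x in cen(c,(300,180,50,80),lambda i:(i[...,2]-i[...,0]>50)&(i[...,2]>th))[:1]: print(nm,x[0],x[1],cv2.boxPoints(x[2]).round(0).tolist(),[onz(c,*p,.086)[:2].round(4) for p in cv2.boxPoints(x[2])])
s=cen(c,(352,190,110,55),lambda i:i.min(-1)>140)[0]
b=[onz(c,*p,.006)[:2].round(4) for p in cv2.boxPoints(s[2])]; print('strip',s[0],s[1],b)
E
```

```text
all [326.77340332 222.37970254] 1143 [[314.0, 248.0], [318.0, 194.0], [341.0, 195.0], [336.0, 250.0]] [array([ 0.4713, -0.0492]), array([ 0.4209, -0.0454]), array([ 0.4223, -0.0257]), array([ 0.4728, -0.0286])]
bright [327.4180865  227.07732634] 763 [[317.0, 247.0], [319.0, 207.0], [339.0, 208.0], [336.0, 248.0]] [array([ 0.4704, -0.0467]), array([ 0.4327, -0.0445]), array([ 0.4336, -0.0269]), array([ 0.4714, -0.0284])]
b2 [328.6742268  222.65360825] 485 [[320.0, 208.0], [337.0, 208.0], [337.0, 243.0], [320.0, 243.0]] [array([ 0.4338, -0.0438]), array([ 0.4336, -0.0286]), array([ 0.4664, -0.0278]), array([ 0.4666, -0.0435])]
strip [397.13442482 216.33433865] 2321 [array([ 0.4696, -0.0101]), array([ 0.4402, -0.0086]), array([0.4479, 0.0978]), array([0.4779, 0.0986])]
```

```bash
python3 - <<'E'
from h import *
go([.4525,-.038,.054],85.8)
E
```

```text
t 3.85 pos [ 0.4532 -0.0411  0.2447] yaw 90.6 shift [  3.1  -0.7 190.7] turn 4.8
```

```bash
python3 -m pendant '[[[3,-1,40],5],[[0,0,50],0],[[0,0,40],0],[[0,0,30],0],[[0,0,20],0],[[0,0,10.5],0],[[0,0,0],0]]'; python3 -c "
from h import *
go([.4525,-.038,.054],85.8)"
```

```text
time: 4.72
position: [0.452, -0.0381, 0.0537]
tool_rot: [0.733, 0.68, -0.0, -0.0]
ft_force: [0.3, 0.3, -0.4]
grip_width: 0.07
t 4.72 pos [ 0.452  -0.0381  0.0537] yaw 85.69 shift [ 0.1  0.5 -0.3] turn -0.11
```

```bash
python3 -m pendant '[[[0,0,0],0],[[0,0,0],0],[[0,0,0],0],[[0,0,0],0],[[0,0,-40],0],[[0,0,-50],0],[[0,0,-50],0],[[0,0,0],0]]' 0 55; python3 - <<'E'
from h import *
o,M,y=tool()
# targets: TCP for handle 110 behind the disc centre
th=np.radians(-4.6); x=np.array([np.cos(th),np.sin(th)])
for n,d in [('orange',(.5765,.1756)),('white',(.5845,.2592)),('grey',(.5913,.3437))]:
    print(n,(np.array(d)-.11*x).round(4),'standoff',(np.array(d)-.20*x).round(4))
go([.477,.1917,.19],-4.6)
S=snap('scene','s2'); T=snap('top')
# orange second disc measure
a=cen(T,(180,185,110,60),org);print([ (q[0],q[1]) for q in a])
E
```

```text
time: 5.72
position: [0.4544, -0.0387, 0.1975]
tool_rot: [0.733, 0.68, 0.002, 0.004]
ft_force: [-0.5, 0.2, -0.3]
grip_width: 0.0024
orange [0.4669 0.1844] standoff [0.3771 0.1916]
white [0.4749 0.268 ] standoff [0.3851 0.2752]
grey [0.4817 0.3525] standoff [0.3919 0.3597]
t 5.72 pos [ 0.4544 -0.0387  0.1975] yaw 85.75 shift [231.5   5.4   7. ] turn 90.35
[(array([264.45991561, 215.66666667]), np.int32(474))]
```

View pics/s2.png

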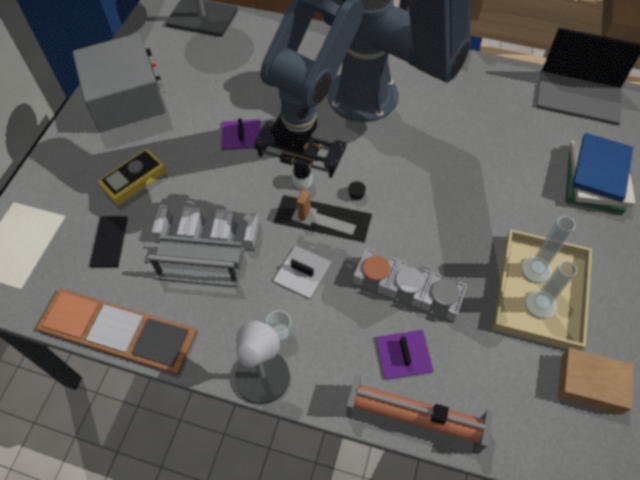

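The fingers shut only after the lift began, so the paddle is still on the mat with its handle at (303,205) in the scene view. I'll measure it again and retry with a longer close.

```bash
python3 -m pendant '[[[0,0,-45],0],[[0,0,0],0]]' 45 20; cat >> h.py <<'E'
def paddle(c):
    hs=cen(c,(200,100,300,200),lambda i:(i[...,2]-i[...,0]>50)&(i[...,2]>225))[0]
    print('handle px',hs[0].round(0),hs[1],[onz(c,*p,.086)[:2].round(4) for p in cv2.boxPoints(hs[2])],onz(c,*hs[0],.086).round(4))
    u,v=hs[0].astype(int)
    s=cen(c,(u+24,v-35,125,60),lambda i:i.min(-1)>140)[0]
    print('strip',s[0].round(0),s[1],[onz(c,*p,.006)[:2].round(4) for p in cv2.boxPoints(s[2])])
E
python3 - <<'E'
from h import *
c=snap('wrist','w2'); paddle(c); go([.4525,-.038,.054],85.8)
E
```

```text
time: 6.08
position: [0.453, -0.0384, 0.2397]
tool_rot: [0.733, 0.68, 0.001, 0.001]
ft_force: [0.6, -0.8, -0.5]
grip_width: 0.0138
handle px [324. 228.] 802 [array([ 0.4324, -0.0438]), array([ 0.4336, -0.0271]), array([ 0.4715, -0.0296]), array([ 0.4703, -0.0468])] [ 0.4511 -0.0369  0.086 ]
strip [395. 211.] 2483 [array([ 0.4685, -0.0113]), array([ 0.44  , -0.0098]), array([0.4475, 0.0975]), array([0.4764, 0.0983])]
t 6.12 pos [ 0.4519 -0.038   0.2384] yaw 85.73 shift [  0.    0.7 184.4] turn -0.07
```

Paddle is unmoved; descend, close with enough time.

```bash
python3 -m pendant '[[[0,0,40],0],[[0,0,50],0],[[0,0,40],0],[[0,0,30],0],[[0,0,15],0],[[0,0,9],0],[[0,0,0],0]]' 45 20; python3 -m pendant '[[[0,0,0],0],[[0,0,0],0],[[0,0,0],0],[[0,0,0],0],[[0,0,0],0],[[0,0,0],0],[[0,0,0],0],[[0,0,0],0]]' 0 55;  python3 -m pendant '[[[0,0,-20],0],[[0,0,-40],0],[[0,0,-40],0],[[0,0,-36],0],[[0,0,0],0]]'
```

```text
time: 7.0
position: [0.4509, -0.0377, 0.0538]
tool_rot: [0.733, 0.68, -0.001, -0.002]
ft_force: [0.4, 0.3, 0.3]
grip_width: 0.0446
time: 8.0
position: [0.4524, -0.0382, 0.0556]
tool_rot: [0.733, 0.68, 0.0, 0.001]
ft_force: [-0.4, -0.7, 6.4]
grip_width: 0.0199
time: 8.62
position: [0.4534, -0.0384, 0.193]
tool_rot: [0.733, 0.68, 0.001, 0.003]
ft_force: [0.0, 0.1, -3.2]
grip_width: 0.0198
```

```bash
python3 -m pendant '[[[0,0,0],10],[[0,0,0],10],[[0,0,0],10],[[0,0,0],10],[[0,0,0],10],[[0,0,0],10],[[0,0,0],10],[[0,0,0],10]]'; python3 -m pendant '[[[0,0,0],10],[[0,0,0],0.4],[[0,0,0],0]]'; python3 - <<'E'
from h import *
go([.3771,.1916,.18],-4.6); print(robot.get_obs()['q'].round(2))
c=snap('wrist')
s=cen(c,(250,0,250,320),lambda i:(i[...,2]-i[...,0]>50))
print([(q[0],q[1]) for q in s[:2]])
S=snap('scene');T=snap('top')
cv2.imwrite('pics/m3.png',np.hstack([cv2.resize(c['pixels'],(400,300)),cv2.resize(T['pixels'][120:360,160:480],(400,300))]))
E
```

```text
time: 9.62
position: [0.4507, -0.0376, 0.1892]
tool_rot: [0.999, 0.047, -0.002, -0.001]
ft_force: [0.1, -0.2, -1.5]
grip_width: 0.0199
time: 10.0
position: [0.4514, -0.0379, 0.1901]
tool_rot: [0.999, -0.04, -0.001, -0.0]
ft_force: [0.3, -0.3, -2.1]
grip_width: 0.0197
t 10.0 pos [ 0.4514 -0.0379  0.1901] yaw -4.53 shift [ -92.2 -222.9   10.5] turn 0.07
[-0.33  0.39  1.91  0.    0.85 -0.25]
[(array([324.12014022, 286.65646909]), np.int32(3138)), (array([377.70833333, 315.70833333]), np.int32(72))]
```

View pics/m3.png

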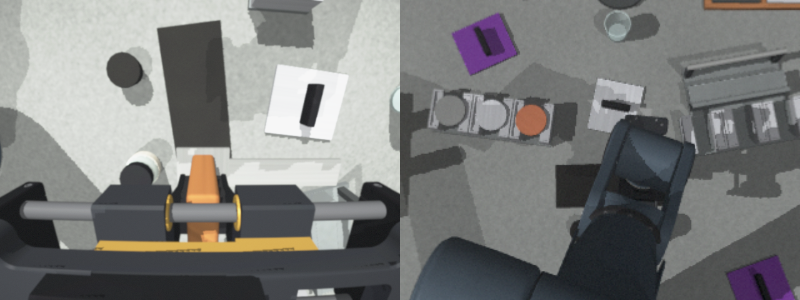

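```bash
python3 -m pendant '[[[-18,-45,0],0],[[-18,-45,0],0],[[-18,-45,0],0],[[-19,-45,0],0],[[-19,-43,0],0],[[0,0,0],0]]'; python3 - <<'E'
from h import *
go([.3771,.1916,.081],-4.6); print(robot.get_obs()['q'].round(2))
c=snap('wrist','w4')
T=snap('top')
# find rack white in top for yaw/centre at z=.047
g=cv2.cvtColor(T['pixels'],cv2.COLOR_BGR2GRAY)
for q in cen(T,(178,180,112,60),lambda i:i.min(-1)>165)[:8]: print(q[0].round(1),q[1],onz(T,*q[0],.047)[:2].round(4))
E
```

```text
time: 10.9
position: [0.3768, 0.1939, 0.1911]
tool_rot: [0.999, -0.037, -0.0, -0.0]
ft_force: [0.1, 0.6, -1.2]
grip_width: 0.0202
t 10.9 pos [0.3768 0.1939 0.1911] yaw -4.3 shift [  0.6   2.3 110.1] turn 0.3
[0.21 0.35 1.98 0.   0.82 0.28]
[232.1 209.2] 415 [0.5918 0.2613]
[277.3 220. ] 104 [0.5651 0.1447]
[246.8 203.1] 39 [0.6082 0.2238]
[214.5 199. ] 28 [0.6179 0.3072]
```

View pics/w4.png

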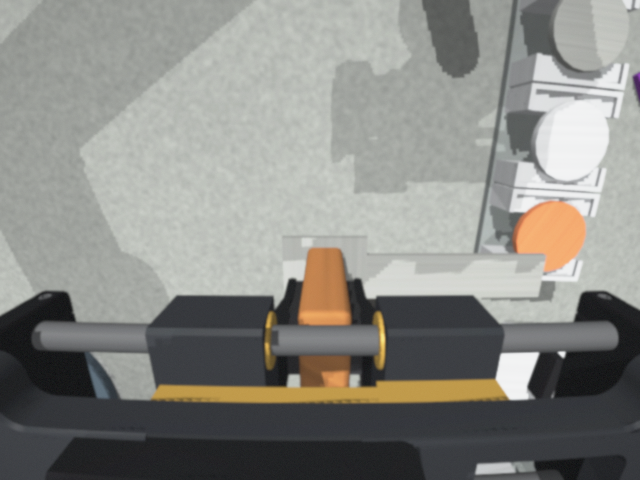

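The wrist view shows the strip from (365,275) to its tip at (545,275). The orange disc is at (550,237), white at (571,140) and grey at (590,30).

```bash
python3 - <<'E'
from h import *
c=snap('wrist');T=snap('top')
o=cen(c,(490,190,110,90),org)[0]; a=cen(T,(180,185,110,60),org)[0]
print('orange',o[0],o[1],tri(ray(c,*o[0]),ray(T,*a[0])),onz(c,*o[0],.052))
w=cen(c,(525,95,85,90),lambda i:i.min(-1)>200)
for q in w[:2]: print('w',q[0],q[1],q[2][1],onz(c,*q[0],.053))
g=cv2.GaussianBlur(cv2.cvtColor(c['pixels'],cv2.COLOR_BGR2GRAY),(3,3),0)[0:300,480:640]
h=cv2.HoughCircles(g,cv2.HOUGH_GRADIENT,1,60,param1=80,param2=15,minRadius=33,maxRadius=42)
for q in h[0][:5]: print('circ',q, onz(c,q[0]+480,q[1],.053).round(4))
z=robot.get_obs()['position'][2]-.048
s=cen(c,(370,240,180,65),lambda i:(i.max(-1)-i.min(-1)<25)&(i.min(-1)>160)&(i.max(-1)<200))
for q in s[:2]: print('strip',q[0],q[1],[onz(c,*p,z)[:2].round(4) for p in cv2.boxPoints(q[2])])
# per column upper edge of strip
G=cv2.cvtColor(c['pixels'],cv2.COLOR_BGR2GRAY).astype(int)
for u in (380,420,460,500,530): print(u,G[245:310,u][::3])
E
```

```text
orange [548.02647059 229.87005348] 3740 (array([0.57760457, 0.17984932, 0.04597075]), np.float64(0.004243791322674168)) [0.57514099 0.18324459 0.052     ]
w [568.44249254 137.72886974] 6034 (89.0, 84.0) [0.58413728 0.26093187 0.053     ]
circ [ 70.5 236.5  39.2] [0.5775 0.1773 0.053 ]
circ [ 91.5 141.5  39.2] [0.5871 0.2578 0.053 ]
circ [106.5  29.5  37. ] [0.5923 0.3419 0.053 ]
strip [444.49047475 256.44511642] 3307 [array([0.4074, 0.2146]), array([0.5115, 0.2065]), array([0.5143, 0.183 ]), array([0.4065, 0.192 ])]
strip [527.78931751 299.28189911] 337 [array([0.4887, 0.1774]), array([0.5136, 0.1825]), array([0.5209, 0.1633]), array([0.4952, 0.158 ])]
380 [195 200 204 172 183 185 183 182 189 208 215 215 214 215 216 215 214 108
  56  56  53  48]
420 [195 194 192 168 183 184 182 181 182 187 213 213 213 213 214 215 211  96
  56  57  58  56]
460 [193 193 191 167 181 184 182 180 181 198 212 211 213 212 214 214 205  80
  57  57  56  57]
500 [204 205 207 166 182 190 212 209 208 210 210 209 213 210 213 212 206 207
 204 201 193 194]
530 [190 190 189 170 181 181 182 178 184 205 208 209 212 211 213 211 206 189
 171 196 198 199]
```

```bash
python3 - <<'E'
from h import *
T=snap('top');c=snap('wrist')
P=np.array([onz(T,u,v,.047)[:2] for u,v in [(187.1,191.2),(182.3,222.1),(283.2,202.7),(279.5,234.2)]])
print(P.round(4),P.mean(0).round(4),[np.degrees(np.arctan2(*d[::-1])).round(1) for d in (P[0]-P[1],P[2]-P[3])],[np.degrees(np.arctan2(-d[0],d[1])).round(1) for d in (P[0]-P[2],P[1]-P[3])],np.linalg.norm(P[0]-P[2]),np.linalg.norm(P[0]-P[1]))
for u in (380,530): print(u,[onz(c,u,v,.142)[:2].round(4) for v in (253.5,295.5)])
print('tip',onz(c,545,275,.142).round(4)); go([.467,.186,.081],-4.8)
E
```

```text
[[0.6374 0.3783]
 [0.557  0.3875]
 [0.61   0.1305]
 [0.5285 0.1383]] [0.5832 0.2587] [np.float64(-6.5), np.float64(-5.5)] [np.float64(-6.3), np.float64(-6.5)] 0.2493387258657691 0.08095141645994293
380 [array([0.4138, 0.2042]), array([0.4129, 0.1769])]
530 [array([0.5049, 0.1966]), array([0.5079, 0.1682])]
tip [0.5162 0.1815 0.142 ]
t 11.2 pos [0.3792 0.1907 0.1911] yaw -4.77 shift [ 87.8  -2.6 110.1] turn 0.03
```

```bash
python3 -m pendant '[[[0,-3,0],1.1],[[0,0,40],0],[[0,0,40],0],[[0,0,30],0],[[0,0,0],0],[[0,0,0],0]]'; python3 - <<'E'
from h import *
go([.4676,.1863,.081],-5.9)
c=snap('wrist','w5')
E
```

```text
time: 11.95
position: [0.3795, 0.1946, 0.0817]
tool_rot: [0.999, -0.051, 0.001, -0.0]
ft_force: [-0.6, 0.0, -2.2]
grip_width: 0.0199
t 11.95 pos [0.3795 0.1946 0.0817] yaw -5.81 shift [88.5 -0.6  0.8] turn 0.09
```

View pics/w5.png

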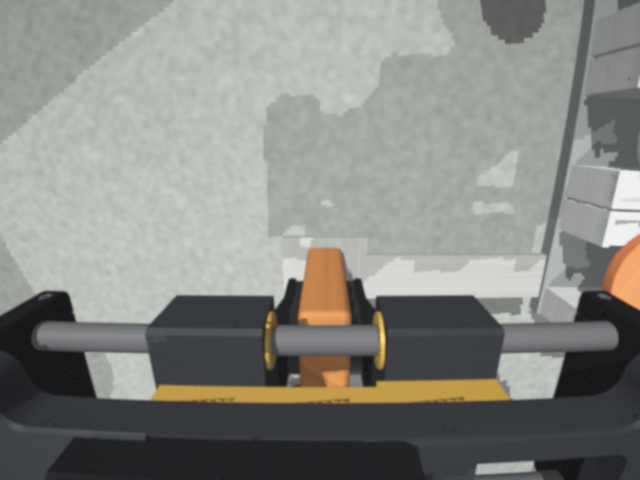

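```bash
python3 - <<'E'
from h import *
c=snap('wrist'); th=np.radians(-5.9);x=np.array([np.cos(th),np.sin(th),0]);y=np.array([-x[1],x[0],0])
b=np.array([.5746,.1751,0])
for s in (21,41,-21,-41): print(s,[np.round(proj(c,b-.04*x+s/1e3*y+[0,0,z]),0) for z in (.01,.045)])
G=cv2.cvtColor(c['pixels'],cv2.COLOR_BGR2GRAY); cv2.imwrite('pics/w5b.png',cv2.resize(c['pixels'][150:350,460:640],None,fx=3,fy=3,interpolation=cv2.INTER_CUBIC))
E
```

```text
21 [array([555., 235.]), array([593., 252.])]
41 [array([561., 206.]), array([601., 218.])]
-21 [array([544., 292.]), array([577., 317.])]
-41 [array([538., 317.]), array([570., 345.])]
```

View pics/w5b.png

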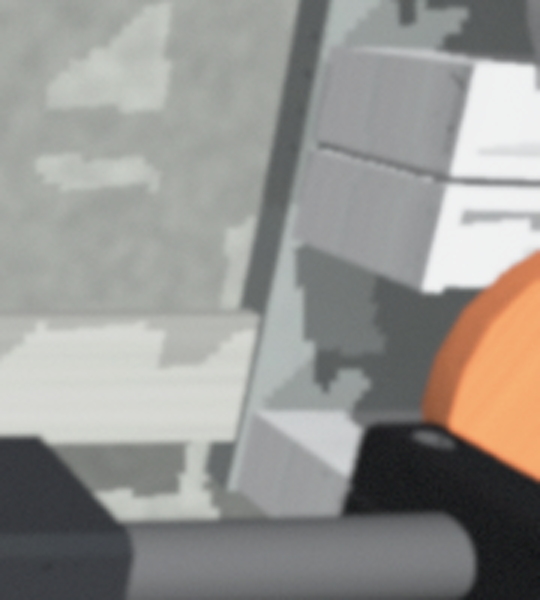

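Against the rail corners (559,230) and (547,287), the strip sits about 2 mm low in y, so I'll correct by 2 mm and slide in.

```bash
python3 -m pendant '[[[0,-2,0],0],[[15,0,0],0],[[15,0,0],0],[[20,0,0],0],[[20,0,0],0],[[19,0,0],0],[[0,0,0],0],[[0,0,0],0]]'; python3 - <<'E'
from h import *
go([.4676,.1863,.098],-5.9)
c=snap('wrist','w6')
E
```

```text
time: 13.05
position: [0.4667, 0.1875, 0.0808]
tool_rot: [0.999, -0.05, -0.001, 0.0]
ft_force: [0.9, 0.6, -2.6]
grip_width: 0.0197
t 13.05 pos [0.4667 0.1875 0.0808] yaw -5.78 shift [  1.    1.1 -17.2] turn 0.12
```

View pics/w6.png

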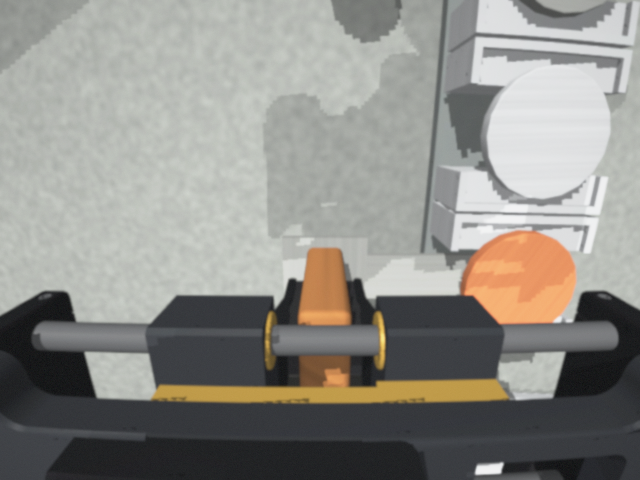

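The strip is under the orange disc (centre about (520,283)) and centred in its gap. I'll check the numbers and then lift.

```bash
cat >> h.py <<'E'
def discxy(c,box,z,rmin=45,rmax=65):
    u,v,w,h=box
    g=cv2.GaussianBlur(cv2.cvtColor(c['pixels'],cv2.COLOR_BGR2GRAY),(3,3),0)[v:v+h,u:u+w]
    H=cv2.HoughCircles(g,cv2.HOUGH_GRADIENT,1,60,param1=80,param2=12,minRadius=rmin,maxRadius=rmax)
    o,M,y=tool()
    for q in (H[0][:3] if H is not None else []):
        X=onz(c,q[0]+u,q[1]+v,z); d=M.T@(X-o['position'])*1000
        print('disc px',q+[u,v,0],X.round(4),'ahead',d[0].round(1),'left',-d[1].round(1))
E
python3 - <<'E'
from h import *
c=snap('wrist')
discxy(c,(430,200,180,160),.053)
m=cen(c,(440,210,160,112),org)[0]; print(m[0],m[1],m[2][1])
ys,xs=np.nonzero(org(c['pixels'].astype(int))); k=(xs>440)&(ys>200)&(ys<318); print(xs[k].min(),xs[k].max(),ys[k].min())
l=[(xs[k].min(),)]
print(onz(c,xs[k].min(),285,.05),onz(c,xs[k].max(),280,.053),onz(c,523,ys[k].min(),.053))
E
```

```text
disc px [522.5        292.5         62.20000076] [0.5764 0.1772 0.053 ] ahead 110.7 left 0.6
[521.85449066 277.32742616] 8295 (91.0, 114.0)
462 576 230
[0.54306756 0.18397066 0.05      ] [0.60704727 0.18135124 0.053     ] [0.5738207  0.21354719 0.053     ]
```

```bash
python3 -m pendant '[[[0,0,-4],0],[[0,0,-4],0],[[0,0,-4],0],[[0,0,-4],0],[[0,0,-6],0],[[0,0,-8],0],[[0,0,0],0],[[0,0,0],0]]'; python3 - <<'E'
from h import *
c=snap('wrist'); o=robot.get_obs(); print(o['position'],o['ft_force'])
discxy(c,(430,180,180,160),o['position'][2]-.040,50,72)
E
```

```text
time: 14.15
position: [0.4674, 0.1877, 0.1111]
tool_rot: [0.999, -0.05, -0.0, -0.0]
ft_force: [0.3, 0.3, -3.8]
grip_width: 0.0197
[0.46733769 0.18768453 0.11097927] [-0.77278346  0.22755622 -2.76329692]
disc px [508.5 275.5  51.5] [0.5756 0.1825 0.071 ] ahead 108.3 left 5.7
```

```bash
python3 -m pendant '[[[0,0,-10],0],[[0,0,-16],0],[[0,0,-16],0],[[0,0,-12],0],[[0,0,-6],0],[[0,0,0],0]]'; python3 -m pendant '[[[1,8,0],0],[[2,16,0],0],[[3,24,0],0],[[4,30,0],0],[[4,30,0],0],[[4,30,0],0],[[4,30,0],0],[[4,30,0],0]]';python3 -m pendant '[[[4,30,0],0],[[4,30,0],0],[[4,30,0],0],[[4,30,0],0],[[4,30,0],0],[[4,30,0],0],[[4,30,0],0],[[4,30,0],0]]';python3 -m pendant '[[[4,30,0],0],[[3,24,0],0],[[3,22,0],0],[[2,14,0],0],[[1,8,0],0],[[0,0,0],0]]'; python3 -m pendant '[[[0,0,0],-2],[[0,0,0],-4],[[0,0,0],-4],[[0,0,0],-4],[[0,0,0],-2.4],[[0,0,0],0],[[0,0,0],0]]'; python3 - <<'E'
from h import *
c=snap('wrist','w7'); o=robot.get_obs(); go([.477,-.3619,.171],10.6)
x=np.array([np.cos(np.radians(10.6)),np.sin(np.radians(10.6)),0]);y=np.array([-x[1],x[0],0]);C=np.array([.5704,-.2589,.049])
for i in (0,1,2): print(i,[np.round(proj(c,C+(i-1)*.084*y+a*.036*x+b*.036*y)) for a in(-1,1) for b in(-1,1)])
E
```

```text
time: 14.95
position: [0.4676, 0.1877, 0.1714]
tool_rot: [0.999, -0.05, 0.0, -0.0]
ft_force: [0.5, -0.3, -3.7]
grip_width: 0.0196
time: 15.95
position: [0.4729, -0.014, 0.1707]
tool_rot: [0.999, -0.051, -0.0, 0.0]
ft_force: [-0.3, 0.1, -3.1]
grip_width: 0.0199
time: 16.95
position: [0.48, -0.2557, 0.1705]
tool_rot: [0.999, -0.051, -0.001, -0.0]
ft_force: [1.3, 0.1, -2.4]
grip_width: 0.0201
time: 17.7
position: [0.4843, -0.3527, 0.1709]
tool_rot: [0.999, -0.05, -0.0, -0.0]
ft_force: [0.6, 0.2, -3.5]
grip_width: 0.0197
time: 18.58
position: [0.4844, -0.3522, 0.1711]
tool_rot: [0.996, 0.093, -0.0, -0.0]
ft_force: [0.5, 0.5, -3.9]
grip_width: 0.0197
t 18.62 pos [ 0.4843 -0.3524  0.1711] yaw 10.65 shift [-9.   8.   0.1] turn 0.05
0 [array([401., 293.]), array([407., 209.]), array([483., 292.]), array([496., 210.])]
1 [array([408., 194.]), array([414.,  96.]), array([498., 195.]), array([511.,  98.])]
2 [array([415.,  78.]), array([421., -34.]), array([513.,  81.]), array([523., -28.])]
```

View pics/w7.png

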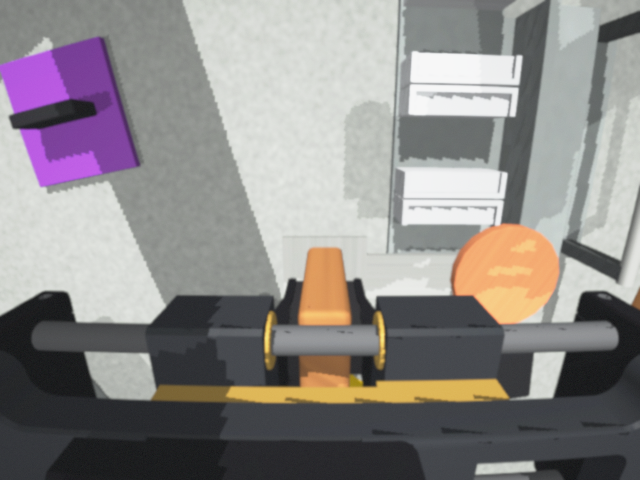

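The disc is on the blade at about (507,273). Stage cradle rails are at rows 52–116 and 167–225. I'll compare the predicted rail edges with the picture numerically.

```bash
python3 - <<'E'
from h import *
c=snap('wrist')
x=np.array([np.cos(np.radians(10.6)),np.sin(np.radians(10.6)),0]);y=np.array([-x[1],x[0],0]);C=np.array([.5704,-.2589,0])
for s,z in [(63,.045),(42,.049),(21,.045),(-21,.045),(-42,.049),(-63,.045)]: print(s,np.round(proj(c,C+s/1e3*y-.012*x+[0,0,z]),1))
G=cv2.cvtColor(c['pixels'],cv2.COLOR_BGR2GRAY).astype(int)
for r in range(40,250,3): print(r,G[r,435:465:10],end='; ')
print()
for r in (65,100,180): print(r,[(u,G[r,u]) for u in list(range(392,420,2))+list(range(495,530,2))])
print('front',[np.round(proj(c,C+s*y-.041*x+[0,0,.049]),1) for s in(.03,-.03)],'rear',[np.round(proj(c,C+s*y+.041*x+[0,0,.049]),1) for s in(.03,-.03)])
E
```

```text
63 [448.   57.5]
42 [447.6  87.4]
21 [443.3 117.9]
-21 [438.4 174.3]
-42 [437.6 201.8]
-63 [433.6 226.4]
40 [138 136 134]; 43 [138 136 134]; 46 [139 135 135]; 49 [135 131 130]; 52 [161 158 129]; 55 [247 247 246]; 58 [247 247 247]; 61 [247 247 247]; 64 [247 247 247]; 67 [247 247 247]; 70 [247 247 247]; 73 [247 246 247]; 76 [246 245 247]; 79 [247 247 247]; 82 [220 227 235]; 85 [240 237 229]; 88 [247 247 247]; 91 [225 223 229]; 94 [191 162 174]; 97 [241 218 241]; 100 [242 241 241]; 103 [242 241 241]; 106 [242 242 241]; 109 [242 242 241]; 112 [242 241 241]; 115 [165 171 178]; 118 [112 111 113]; 121 [111 109 110]; 124 [111 108 110]; 127 [111 107 110]; 130 [109 110 108]; 133 [109 108 109]; 136 [110 109 110]; 139 [109 108 108]; 142 [109 108 110]; 145 [110 109 111]; 148 [110 109 111]; 151 [110 106 109]; 154 [108 109 109]; 157 [116 145 109]; 160 [176 180 163]; 163 [185 182 180]; 166 [193 190 186]; 169 [231 230 228]; 172 [241 241 240]; 175 [242 242 241]; 178 [242 242 241]; 181 [242 242 241]; 184 [242 242 242]; 187 [242 241 241]; 190 [242 241 241]; 193 [241 240 240]; 196 [238 238 240]; 199 [195
[... 1827 characters left out ...]
t64(131)), (402, np.int64(133)), (404, np.int64(183)), (406, np.int64(239)), (408, np.int64(242)), (410, np.int64(242)), (412, np.int64(243)), (414, np.int64(243)), (416, np.int64(243)), (418, np.int64(243)), (495, np.int64(240)), (497, np.int64(236)), (499, np.int64(180)), (501, np.int64(215)), (503, np.int64(240)), (505, np.int64(231)), (507, np.int64(128)), (509, np.int64(90)), (511, np.int64(86)), (513, np.int64(86)), (515, np.int64(89)), (517, np.int64(89)), (519, np.int64(88)), (521, np.int64(88)), (523, np.int64(83)), (525, np.int64(95)), (527, np.int64(155)), (529, np.int64(179))]
front [array([406.9, 104.1]), array([402. , 186.2])] rear [array([516. , 106.7]), array([505.2, 187.3])]
```

```bash
cat >> h.py <<'E'
def fitdisc(c,box,f,z,vmax=310):
    u,v,w,h=box; m=f(c['pixels'][v:v+h,u:u+w].astype(int)).astype(np.uint8)
    m=cv2.morphologyEx(m,cv2.MORPH_CLOSE,np.ones((9,9)))
    k=max(cv2.findContours(m,0,cv2.CHAIN_APPROX_NONE)[0],key=cv2.contourArea)
    k=cv2.convexHull(k)[:,0]+[u,v]; k=k[k[:,1]<vmax]
    X=np.array([onz(c,*p,z)[:2] for p in k]); A=np.c_[2*X,np.ones(len(X))]
    s=np.linalg.lstsq(A,(X**2).sum(1),rcond=None)[0]; r=np.sqrt(s[2]+s[:2]@s[:2])
    o,M,y=tool(); d=M.T@(np.r_[s[:2],z]-o['position'])*1000
    print('disc',s[:2].round(4),'r',r.round(4),'ahead',d[0].round(1),'left',-d[1].round(1))
E
python3 - <<'E'
from h import *
c=snap('wrist'); z=robot.get_obs()['position'][2]; print(z)
for vm in (290,310,318): fitdisc(c,(420,190,170,135),org,z-.040,vm)
o,M,y=tool()
G=cv2.cvtColor(c['pixels'],cv2.COLOR_BGR2GRAY).astype(int)
for u in (380,420,445): print(u,G[246:262:2,u],G[286:306:2,u])
for v in(253.5,295.5): print('strip edge left of tool',-(M.T@(onz(c,420,v,z-.048)-o['position'])*1000).round(1))
E
```

```text
0.17107414257147133
disc [ 0.5878 -0.3285] r 0.0328 ahead 106.1 left 4.5
disc [ 0.5881 -0.3283] r 0.0326 ahead 106.5 left 4.7
disc [ 0.5881 -0.3283] r 0.0326 ahead 106.5 left 4.7
380 [219 217 216 214 201 210 212 213] [213 219 232 234 223 126  68  69  66  65]
420 [136 117 152 183 193 207 212 213] [233 233 232 232 219 112  68  69  68  67]
445 [134 130 171 181 190 207 211 212] [211 214 221 230 215 100  67  67  68  69]
strip edge left of tool [-57.2  16.6 -48. ]
strip edge left of tool [-59.5 -10.7 -48. ]
```

```bash
python3 -m pendant '[[[-2,4,0],0],[[-3,4,0],0],[[0,0,15],0],[[0,0,20],0],[[0,0,14],0],[[0,0,6],0],[[0,0,0],0],[[0,0,0],0]]'; cat > st.py <<'E'
from h import *
c=snap('wrist'); go([.477,-.3619,.115],10.6); z=robot.get_obs()['position'][2]
x=np.array([np.cos(np.radians(10.6)),np.sin(np.radians(10.6)),0]);y=np.array([-x[1],x[0],0]);C=np.array([.5704,-.2589,0])
G=cv2.cvtColor(c['pixels'],cv2.COLOR_BGR2GRAY).astype(int)
for s,zz in [(63,.045),(42,.049),(21,.045),(-21,.045),(-42,.049),(-63,.045)]:
    p=proj(c,C+s/1e3*y-.012*x+[0,0,zz]);u,v=int(p[0]),int(p[1]); print(s,np.round(p,1),v-12,G[max(v-12,0):v+8,u-2:u+3].mean(1).astype(int) if v>0 else '')
for s in(.03,-.03,-.055):
  for a in (-.041,.041):
    p=proj(c,C+s*y+a*x+[0,0,.049]);u,v=int(p[0]),int(p[1]); print('front' if a<0 else 'rear',s,np.round(p,1),u-8,G[v-1:v+2,u-8:u+10].mean(0).astype(int) if 0<v<479 else '')
cv2.imwrite('pics/st_%d.png'%int(robot.get_obs()['time']),c['pixels'])
E
python3 - <<'E'
exec(open('st.py').read())
fitdisc(c,(420,190,170,135),org,z-.040,312)
E
```

```text
time: 19.73
position: [0.4813, -0.3619, 0.1166]
tool_rot: [0.996, 0.093, 0.0, 0.001]
ft_force: [1.2, 0.6, -3.4]
grip_width: 0.0197
t 19.77 pos [ 0.4813 -0.3619  0.1167] yaw 10.64 shift [-4.2 -0.8  1.7] turn 0.04
63 [490.4  19.9] 7 [ 95  94  95  95  95  97 110 150 198 223 228 229 229 229 229 229 229 229
 229 229]
42 [490.   57.9] 45 [231 231 231 231 229 219 180 133 121 152 200 225 230 231 231 231 225 199
 152 134]
21 [483.   97.5] 85 [232 232 232 233 233 232 229 214 172 130 112 110 109 108 106 102 100  99
  99  99]
-21 [475.2 169.1] 157 [166 166 167 171 188 212 220 224 228 232 233 233 234 233 234 233 233 233
 233 234]
-42 [473.8 203.6] 191 [230 232 234 234 234 233 224 189 151 167 214 230 234 234 234 232 222 184
 158 174]
-63 [467.3 234. ] 222 [234 234 234 234 234 234 233 229 210 159 114 101  99  99  99 100 102 106
 113 120]
front 0.03 [438.3  78.9] 430 [136 137 139 139 139 137 135 133 134 137 159 212 239 244 245 245 245 245]
rear 0.03 [574.1  84.1] 566 [123 161 207 223 227 228 226 213 168 114  85  79  78  78  79  79  78  79]
front -0.03 [430. 184.] 421 [121 120 120 121 120 122 122 122 119 114 120 156 208 229 233 234 234 234]
rear -0.03 [557.4 185.6] 549 [124 137 177 216 228 231 230 225 196 135  89  76  76  78  79  81  81  83]
front -0.055 [426.5 223.5] 418 [109 113 116 120 122 123 123 124 121 122 143 188 221 231 234 233 234 235]
rear -0.055 [550.3 224.1] 542 [122 140 183 219 230 231 230 221 183 125  89  81  79  78  76  77  78  79]
disc [ 0.5851 -0.3376] r 0.0326 ahead 106.4 left 4.7
```

The disc centre is within about 1 mm of the pocket centre (same view, same frame). Lowering.

```bash
python3 -m pendant '[[[0,0.5,8],0],[[0,0,6],0],[[0,0,4],0],[[0,0,3],0],[[0,0,3],0],[[0,0,3],0],[[0,0,3],0],[[0,0,3],0]]'; python3 -m pendant '[[[0,0,3],0],[[0,0,0],0],[[0,0,0],0]]'; python3 - <<'E'
from h import *
c=snap('wrist','w8'); go([0,0,.081]); 
fitdisc(c,(400,190,200,135),org,.053,312)
E
```

```text
time: 20.78
position: [0.481, -0.362, 0.083]
tool_rot: [0.996, 0.093, 0.0, 0.0]
ft_force: [-0.5, 0.3, -1.6]
grip_width: 0.0198
time: 21.15
position: [0.481, -0.362, 0.0801]
tool_rot: [0.996, 0.093, 0.0, 0.0]
ft_force: [-0.4, 0.5, -2.3]
grip_width: 0.0197
t 21.2 pos [ 0.481  -0.3621  0.0801] yaw 10.63 shift [-406.  -444.6   -1. ] turn None
disc [ 0.5853 -0.339 ] r 0.0335 ahead 106.7 left 3.4
```

View pics/w8.png

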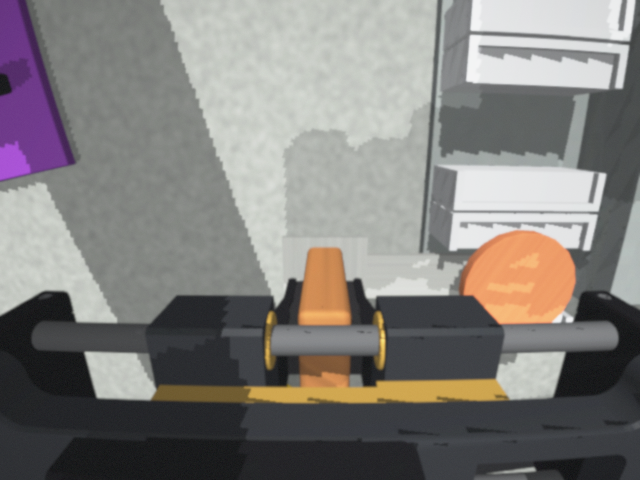

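The orange disc is seated at (520,280) with the pocket square round it. I'll withdraw and go for the white disc.

```bash
python3 -m pendant '[[[-10,0,0],0],[[-20,0,0],0],[[-25,0,0],0],[[-25,0,0],0],[[-15,0,0],0],[[0,0,-30],0],[[0,0,-30],0],[[0,0,-30],0]]'; python3 -m pendant '[[[50,0,0],0],[[45,0,0],0],[[9.2,-52,0],0],[[9.2,-52,0],0],[[9.2,-52,0],0],[[9.2,-52,0],0],[[9.2,-52,0],0],[[9.2,-52,0],0]]'; python3 -m pendant '[[[9.2,-52,0],0],[[9.2,-52,0],0],[[9.2,-52,0],0],[[9.2,-52,0],0],[[9.2,-52,0],0],[[9.2,-51,0],0],[[0,0,0],8.2],[[0,0,0],8.3]]'; python3 -m pendant '[[[-45,0,0],0],[[-47,0,0],0],[[0,0,0],0]]'; python3 -c "
from h import *
go([.3838,.280,.081],-5.9)
c=snap('scene');m=cen(c,(130,190,150,70),org);print([(q[0],q[1]) for q in m])"
```

```text
time: 22.2
position: [0.3868, -0.3795, 0.1709]
tool_rot: [0.996, 0.092, -0.0, -0.0]
ft_force: [-0.4, -0.9, -2.7]
grip_width: 0.0197
time: 23.2
position: [0.4771, -0.0439, 0.1702]
tool_rot: [0.996, 0.092, 0.0, 0.0]
ft_force: [1.0, 0.2, -1.1]
grip_width: 0.0196
time: 24.2
position: [0.4738, 0.2711, 0.1699]
tool_rot: [0.999, -0.053, -0.0, 0.0]
ft_force: [-0.5, -0.3, -1.9]
grip_width: 0.0196
time: 24.58
position: [0.3776, 0.2789, 0.1696]
tool_rot: [0.999, -0.05, -0.003, 0.001]
ft_force: [0.4, -0.1, -2.5]
grip_width: 0.02
t 24.57 pos [0.3776 0.2789 0.1696] yaw -5.74 shift [ 6.6 -2.  88.6] turn 0.16
[(array([171.28341014, 219.42857143]), np.int32(434)), (array([133.02564103, 191.97435897]), np.int32(39))]
```

```bash
python3 -m pendant '[[[0,0,30],0],[[2,0,35],0],[[2,0,23.5],0],[[0,0,0],0],[[0,0,0],0]]'; cat > avg.py <<'E'
from h import *
P=[]
for _ in range(5): camera('wrist'); P.append(robot.get_obs()['position'])
print(np.mean(P,0).round(4),np.std(P,0).round(4),tool()[2].round(2))
E
python3 avg.py; python3 -c "
from h import *
c=snap('wrist','w9')
th=np.radians(-5.9);x=np.array([np.cos(th),np.sin(th),0]);y=np.array([-x[1],x[0],0])
b=np.array([.5832,.2587,0])+.001*x+.0025*y
G=cv2.cvtColor(c['pixels'],cv2.COLOR_BGR2GRAY).astype(int)
for s in (21,-21): print(s,[np.round(proj(c,b-.04*x+s/1e3*y+[0,0,z]),0) for z in (.01,.033,.045)])
for z in (.02,.04):
  for s in (21,-21):
    p=proj(c,b-.04*x+s/1e3*y+[0,0,z]);u,v=int(p[0])+3,int(p[1]);print(z,s,u,v,G[v-12:v+13,u-1:u+2].mean(1).astype(int))
"
```

```text
time: 25.25
position: [0.3883, 0.2798, 0.0821]
tool_rot: [0.999, -0.052, 0.001, -0.0]
ft_force: [-0.9, 0.1, -1.3]
grip_width: 0.0195
[0.3879 0.2799 0.0825] [0.0003 0.     0.0001] -5.86
21 [array([558., 233.]), array([582., 244.]), array([597., 250.])]
-21 [array([546., 290.]), array([568., 306.]), array([580., 315.])]
0.02 21 571 237 [161 161 160 161 161 161 161 162 160 158 148 136 126 124 123 123 123 123
 123 123 123 123 123 123 124]
0.02 -21 558 296 [160 161 162 169 188 205 210 211 211 212 209 202 189 176 166 162 161 162
 162 161 160 160 160 160 159]
0.04 21 593 247 [164 162 163 162 163 162 162 161 155 143 122 105  97  95  96  94  94  95
  95  94  94  93  94  94  95]
0.04 -21 578 310 [171 160 152 145 132 117 107  99  86  71  60  51  46  47  48  43  39  35
  33  30  30  30  36  57  82]
```

```bash
python3 -m pendant '[[[15,0,0],0],[[15,0,0],0],[[20,0,0],0],[[20,0,0],0],[[16,0,0],0],[[0,0,0],0],[[0,0,0],0]]'; python3 - <<'E'
from h import *
c=snap('wrist','w10'); go([.4753,.2705,.081],-5.9)
whd=lambda i:i.min(-1)>205
fitdisc(c,(440,180,170,140),whd,.053,300)
discxy(c,(430,200,180,160),.053)
cv2.imwrite('pics/w10c.png',cv2.resize(c['pixels'][180:330,340:620],None,fx=2,fy=2))
E
```

```text
time: 26.42
position: [0.4715, 0.2706, 0.0813]
tool_rot: [0.999, -0.051, -0.001, 0.0]
ft_force: [-0.2, 0.1, -2.8]
grip_width: 0.0196
t 26.48 pos [0.4713 0.2707 0.0813] yaw -5.85 shift [ 4.  -0.2  0.3] turn 0.05
disc [0.5801 0.2904] r 0.0485 ahead 106.3 left 30.7
disc px [526.5        277.5         56.70000076] [0.5834 0.2687 0.053 ] ahead 111.8 left 9.4
```

View pics/w10c.png

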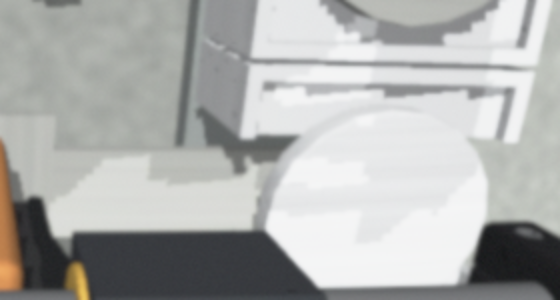

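White disc spans about 471–583 px, roughly 4 mm further ahead than orange was. I'll go 4 mm deeper, lift and carry it to seat 1.

```bash
python3 -m pendant '[[[4,0,0],0],[[0,0,-4],0],[[0,0,-4],0],[[0,0,-4],0],[[0,0,-4],0],[[0,0,-6],0],[[0,0,-8],0],[[0,0,0],0]]'; python3 -m pendant '[[[0,0,-10],0],[[0,0,-16],0],[[0,0,-16],0],[[0,0,-12],0],[[0,0,-6],0],[[0,0,0],0]]'; python3 -m pendant '[[[1,8,0],0],[[2,16,0],0],[[2,24,0],0],[[2.5,30,0],0],[[2.5,30,0],0],[[2.5,30,0],0],[[2.5,30,0],0],[[2.5,30,0],0]]';python3 -m pendant '[[[2.5,30,0],0],[[2.5,30,0],0],[[2.5,30,0],0],[[2.5,30,0],0],[[2.5,30,0],0],[[2.5,30,0],0],[[2.5,30,0],0],[[2.5,30,0],0]]';python3 -m pendant '[[[2.5,30,0],0],[[2,28,0],0],[[2,24,0],0],[[1,16,0],0],[[1,8,0],0],[[0,4,0],0],[[0,0,0],0]]'; python3 -m pendant '[[[0,0,0],-2],[[0,0,0],-4],[[0,0,0],-4],[[0,0,0],-4],[[0,0,0],-2.5],[[0,0,0],0],[[0,0,0],0]]'; python3 -m pendant '[[[0,0,15],0],[[0,0,20],0],[[0,0,14],0],[[0,0,6],0],[[0,0,0],0],[[0,0,0],0]]'; python3 - <<'E'
exec(open('st.py').read())
go([.4645,-.2796,.115],10.6)
cv2.imwrite('pics/w11c.png',cv2.resize(c['pixels'][0:330,340:640],None,fx=1.8,fy=1.8))
E
```

```text
time: 27.48
position: [0.477, 0.2707, 0.1124]
tool_rot: [0.999, -0.051, 0.001, -0.0]
ft_force: [0.7, 0.4, -2.6]
grip_width: 0.0194
time: 28.22
position: [0.4767, 0.2705, 0.1721]
tool_rot: [0.999, -0.051, 0.0, -0.0]
ft_force: [0.1, -0.2, -2.5]
grip_width: 0.0197
time: 29.22
position: [0.4731, 0.0697, 0.1713]
tool_rot: [0.999, -0.051, -0.0, 0.0]
ft_force: [0.7, -0.3, -3.0]
grip_width: 0.0192
time: 30.22
position: [0.4679, -0.1708, 0.1712]
tool_rot: [0.999, -0.052, -0.001, -0.0]
ft_force: [0.5, -0.1, -3.3]
grip_width: 0.0194
time: 31.1
position: [0.4662, -0.2788, 0.1715]
tool_rot: [0.999, -0.051, -0.0, -0.0]
ft_force: [0.9, 1.1, -2.9]
grip_width: 0.0197
time: 31.98
position: [0.4663, -0.279, 0.1716]
tool_rot: [0.996, 0.093, -0.0, -0.0]
ft_force: [-0.0, 0.7, -2.8]
grip_width: 0.0197
time: 32.72
position: [0.4666, -0.2797, 0.117]
tool_rot: [0.996, 0.093, 0.0, 0.0]
ft_force: [-0.1, 0.9, -2.5]
grip_width: 0.0197
t 32.77 pos [ 0.4666 -0.2797  0.1171] yaw 10.64 shift [-5.  82.7  2.2] turn 0.04
63 [473.9 168.2] 156 [163 163 163 168 184 209 218 221 225 230 231 232 232 232 232 232 232 232
 231 2
[... 450 characters left out ...]
 66 65 66 66 66 66 66 66 66 67 66]
front 0.03 [425.4 221. ] 417 [111 115 118 119 118 116 115 114 116 121 145 188 220 230 232 232 232 233]
rear 0.03 [549.3 221.7] 541 [120 130 170 212 226 229 229 221 190 134  93  80  80  80  79  80  80  80]
front -0.03 [417.5 306.2] 409 [61 60 63 61 61 62 61 61 61 62 61 62 62 61 61 61 60 60]
rear -0.03 [532.6 305. ] 524 [244 244 244 244 244 244 244 244 244 244 244 244 244 244 244 244 244 244]
front -0.055 [414.4 337.7] 406 [70 70 71 68 69 70 69 69 70 70 69 70 69 70 69 69 70 69]
rear -0.055 [525.9 336. ] 517 [135 136 135 136 135 136 135 135 135 135 136 135 136 135 136 135 135 135]
t 32.77 pos [ 0.4666 -0.2797  0.1171] yaw 10.64 shift [-2.1 -0.5  2.1] turn 0.04
```

View pics/w11c.png

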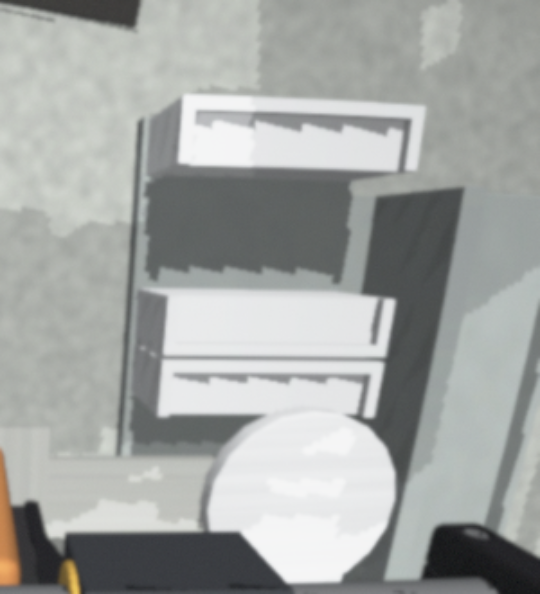

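The white disc spans 453–560 px with its top at row 227. Relative to its cradle it sits as the orange one did, within 1–2 mm. Lowering and withdrawing.

```bash
python3 -m pendant '[[[-1,-1,8],0],[[0,0,6],0],[[0,0,4],0],[[0,0,3],0],[[0,0,3],0],[[0,0,3],0],[[0,0,3],0],[[0,0,3],0]]'; python3 -m pendant '[[[0,0,3],0],[[0,0,0],0],[[0,0,0],0]]'; python3 -m pendant '[[[-10,0,0],0],[[-20,0,0],0],[[-25,0,0],0],[[-25,0,0],0],[[-17,0,0],0],[[0,0,-30],0],[[0,0,-30],0],[[0,0,-30],0]]'; python3 - <<'E'
from h import *
go([.4667+.0172-.0024,.1875+.1671,.171])
c=snap('wrist','w12')
x=np.array([np.cos(np.radians(10.6)),np.sin(np.radians(10.6)),0]);y=np.array([-x[1],x[0],0]);C=np.array([.5704,-.2589,0])+.001*x+.0026*y
print('seats',C,C-.084*y)
p=proj(c,C+[0,0,.053]);print(p)
u,v=map(int,p)
for s,f in((1,lambda i:i.min(-1)>215),): fitdisc(c,(u-60,v-60,120,120),f,.053,480)
discxy(c,(max(u-70,0),max(v-70,0),140,140),.053,30,48)
cv2.imwrite('pics/w12c.png',cv2.resize(c['pixels'][0:330,340:640],None,fx=1.8,fy=1.8))
S=snap('scene')
for zz in (.053,): print([ (q[0].round(1),onz(S,*q[0],.052)[:2].round(4)) for q in cen(S,(150,195,110,60),org)])
E
```

```text
time: 33.78
position: [0.4652, -0.2786, 0.0834]
tool_rot: [0.996, 0.093, 0.0, 0.0]
ft_force: [-0.2, -0.2, -2.4]
grip_width: 0.0198
time: 34.15
position: [0.4651, -0.2786, 0.0806]
tool_rot: [0.996, 0.093, 0.0, 0.0]
ft_force: [0.7, -1.2, -1.9]
grip_width: 0.0198
time: 35.15
position: [0.3688, -0.2964, 0.1714]
tool_rot: [0.996, 0.092, -0.0, -0.0]
ft_force: [0.6, -0.5, -1.9]
grip_width: 0.0194
t 35.15 pos [ 0.3688 -0.2964  0.1714] yaw 10.59 shift [ 2.305e+02 -6.192e+02  6.000e-01] turn None
seats [ 0.57090466 -0.25616042  0.        ] [ 0.58635658 -0.33872699  0.        ]
(np.float64(572.8368208108838), np.float64(241.69628150552577))
disc [ 0.5662 -0.2535] r 0.0613 ahead 200.4 left 8.3
disc px [575.5        246.5         37.29999924] [ 0.5749 -0.2597  0.053 ] ahead 207.9 left 0.6
[(array([171.3, 219.4]), array([ 0.5871, -0.3415]))]
```

```bash
python3 -m pendant '[[[50,0,0],0],[[45,0,0],0],[[11.4,-51.5,0],0],[[11.4,-51.5,0],0],[[11.4,-51.5,0],0],[[11.4,-51.5,0],0],[[11.4,-51.5,0],0],[[11.4,-51.5,0],0]]'; python3 -m pendant '[[[11.4,-51.5,0],0],[[11.4,-51.5,0],0],[[11.4,-51.5,0],0],[[11.4,-51.5,0],0],[[11.4,-51.5,0],0],[[11.4,-52,0],0],[[0,0,0],8.2],[[0,0,0],8.3]]'; python3 -m pendant '[[[-40,0,0],0],[[-48,0,0],0],[[0,0,0],0]]'; python3 avg.py; python3 -c "
from h import *
go([.483-.0875,.3542+.009,.081],-5.9); print(robot.get_obs()['q'].round(2))"
```

```text
time: 36.25
position: [0.4723, 0.0388, 0.1694]
tool_rot: [0.996, 0.092, -0.001, -0.0]
ft_force: [0.6, -0.3, -2.4]
grip_width: 0.0194
time: 37.25
position: [0.4821, 0.3543, 0.1684]
tool_rot: [0.999, -0.053, -0.001, 0.001]
ft_force: [-0.8, 0.6, -2.5]
grip_width: 0.0197
time: 37.62
position: [0.3903, 0.3616, 0.1685]
tool_rot: [0.999, -0.05, -0.004, 0.002]
ft_force: [0.8, -0.1, -1.8]
grip_width: 0.0197
[0.396  0.3629 0.1698] [0.0014 0.0003 0.0004] -5.92
t 37.88 pos [0.3972 0.3632 0.1702] yaw -5.92 shift [-1.8  0.2 89.2] turn -0.02
[ 0.53  0.51  1.72 -0.    0.9   0.64]
```

```bash
python3 -m pendant '[[[0,0,30],0],[[0,0,35],0],[[0,0,24],0],[[0,0,0],0],[[0,0,0],0]]'; python3 -c "
from h import *
go([.483,.3542,.081],-5.9)
c=snap('wrist','w13')
th=np.radians(-5.9);x=np.array([np.cos(th),np.sin(th),0]);y=np.array([-x[1],x[0],0])
b=np.array([.5832,.2587,0])+.001*x+.0865*y
G=cv2.cvtColor(c['pixels'],cv2.COLOR_BGR2GRAY).astype(int)
for s in (21,-21): print(s,[np.round(proj(c,b-.04*x+s/1e3*y+[0,0,z]),0) for z in (.01,.033,.045)])
for z in (.02,.04):
  for s in (21,-21):
    p=proj(c,b-.04*x+s/1e3*y+[0,0,z]);u,v=int(p[0])+3,int(p[1]);print(z,s,u,v,G[v-12:v+13,u-1:u+2].mean(1).astype(int))
"
```

```text
time: 38.5
position: [0.3971, 0.3635, 0.0821]
tool_rot: [0.999, -0.051, 0.001, -0.0]
ft_force: [0.4, -0.6, -2.5]
grip_width: 0.0199
t 38.5 pos [0.3971 0.3635 0.0821] yaw -5.9 shift [86.4  0.4  1.2] turn 0.0
21 [array([557., 233.]), array([581., 244.]), array([596., 250.])]
-21 [array([546., 291.]), array([567., 306.]), array([580., 315.])]
0.02 21 570 237 [152 152 152 152 151 152 152 150 149 141 130 120 117 116 115 115 115 115
 115 114 115 114 114 113 113]
0.02 -21 557 296 [151 151 151 157 171 190 197 198 198 196 188 175 162 153 151 150 150 151
 152 151 151 152 152 152 152]
0.04 21 592 247 [153 153 153 154 154 154 153 150 139 120 102  93  90  89  90  89  89  89
  88  88  88  88  88  89  88]
0.04 -21 577 311 [178 175 171 162 152 146 139 125 107  88  75  68  71  70  60  47  38  35
  31  30  29  33  54  77  91]
```

Edges match the white case within 1 px. Sliding in.

```bash
python3 -m pendant '[[[15,0,0],0],[[15,-0.5,0],0],[[20,0,0],0],[[20,0,0],0],[[17,0,0],0],[[0,0,0],0],[[0,0,0],0]]'; python3 - <<'E'
from h import *
c=snap('wrist','w14'); go([.483,.3542,.081],-5.9)
G=cv2.cvtColor(c['pixels'],cv2.COLOR_BGR2GRAY).astype(int)
print('row275',[(u,G[275,u]) for u in range(450,496,2)],[(u,G[275,u]) for u in range(560,600,2)])
print('col525',[(v,G[v,523]) for v in range(205,262,2)])
discxy(c,(430,200,180,160),.053,50,64)
E
```

```text
time: 39.42
position: [0.4816, 0.3545, 0.0813]
tool_rot: [0.999, -0.051, -0.001, 0.0]
ft_force: [-1.6, -0.2, -1.8]
grip_width: 0.02
t 39.48 pos [0.4813 0.3546 0.0812] yaw -5.85 shift [1.7 0.2 0.2] turn 0.05
row275 [(450, np.int64(204)), (452, np.int64(204)), (454, np.int64(204)), (456, np.int64(204)), (458, np.int64(204)), (460, np.int64(205)), (462, np.int64(203)), (464, np.int64(198)), (466, np.int64(172)), (468, np.int64(132)), (470, np.int64(117)), (472, np.int64(123)), (474, np.int64(145)), (476, np.int64(175)), (478, np.int64(177)), (480, np.int64(177)), (482, np.int64(177)), (484, np.int64(177)), (486, np.int64(176)), (488, np.int64(176)), (490, np.int64(175)), (492, np.int64(175)), (494, np.int64(175))] [(560, np.int64(168)), (562, np.int64(167)), (564, np.int64(167)), (566, np.int64(172)), (568, np.int64(188)), (570, np.int64(191)), (572, np.int64(193)), (574, np.int64(193)), (576, np.int64(194)), (578, np.int64(193)), (580, np.int64(190)), (582, np.int64(181)), (584, np.int64(179)), (586, np.int64(177)), (588, np.int64(173)), (590, np.int64(172)), (592, np.int64(170)), (594, np.int64(169)), (596, np.int64(173)), (598, np.int64(174))]
col525 [(205, np.int64(195)), (207, np.int64(193)), (209, np.int64(193)), (211, np.int64(196)), (213, np.int64(202)), (215, np.int64(232)), (217, np.int64(238)), (219, np.int64(238)), (221, np.int64(231)), (223, np.int64(174)), (225, np.int64(158)), (227, np.int64(148)), (229, np.int64(154)), (231, np.int64(155)), (233, np.int64(161)), (235, np.int64(194)), (237, np.int64(199)), (239, np.int64(191)), (241, np.int64(173)), (243, np.int64(171)), (245, np.int64(174)), (247, np.int64(171)), (249, np.int64(172)), (251, np.int64(172)), (253, np.int64(171)), (255, np.int64(172)), (257, np.int64(175)), (259, np.int64(175)), (261, np.int64(172))]
disc px [527.5        292.5         63.40000153] [0.5949 0.3432 0.053 ] ahead 114.2 left 0.3
```

```bash
python3 -m pendant '[[[2,0,0],0],[[0,0,-4],0],[[0,0,-4],0],[[0,0,-4],0],[[0,0,-4],0],[[0,0,-6],0],[[0,0,-8],0],[[0,0,0],0]]'; python3 -m pendant '[[[0,0,-10],0],[[0,0,-16],0],[[0,0,-16],0],[[0,0,-12],0],[[0,0,-6],0],[[0,0,0],0]]'; python3 -m pendant '[[[0.5,8,0],0],[[1,16,0],0],[[1,24,0],0],[[1.2,30,0],0],[[1.2,30,0],0],[[1.2,30,0],0],[[1.2,30,0],0],[[1.2,30,0],0]]';python3 -m pendant '[[[1.2,30,0],0],[[1.2,30,0],0],[[1.2,30,0],0],[[1.2,30,0],0],[[1.2,30,0],0],[[1.2,30,0],0],[[1.2,30,0],0],[[1.2,30,0],0]]';python3 -m pendant '[[[1.2,30,0],0],[[1,28,0],0],[[1,26,0],0],[[1,17,0],0],[[0.5,8,0],0],[[0,4,0],0],[[0,0,0],0]]'; python3 -m pendant '[[[0,0,0],-2],[[0,0,0],-4],[[0,0,0],-4],[[0,0,0],-4],[[0,0,0],-2.5],[[0,0,0],0],[[0,0,0],0]]'; python3 -m pendant '[[[0,0,15],0],[[0,0,20],0],[[0,0,14],0],[[0,0,6],0],[[0,0,0],0],[[0,0,0],0]]'; python3 - <<'E'
exec(open('st.py').read())
go([.4501,-.1969,.115],10.6)
print('row270',[(u,G[270,u]) for u in range(436,480,2)],[(u,G[270,u]) for u in range(545,580,2)])
print('col510',[(v,G[v,508]) for v in range(205,262,2)])
discxy(c,(420,180,180,160),z-.04,48,64)
cv2.imwrite('pics/w15c.png',cv2.resize(c['pixels'][0:330,340:640],None,fx=1.8,fy=1.8))
E
```

```text
time: 40.48
position: [0.485, 0.3549, 0.1125]
tool_rot: [0.999, -0.051, 0.001, -0.0]
ft_force: [-0.8, 0.4, -2.7]
grip_width: 0.0198
time: 41.22
position: [0.4846, 0.3547, 0.1721]
tool_rot: [0.999, -0.051, 0.0, -0.0]
ft_force: [0.1, 0.2, -2.6]
grip_width: 0.0203
time: 42.22
position: [0.472, 0.1548, 0.1713]
tool_rot: [0.999, -0.051, -0.0, 0.0]
ft_force: [0.4, 0.3, -3.5]
grip_width: 0.0199
time: 43.22
position: [0.4566, -0.0846, 0.1714]
tool_rot: [0.999, -0.051, -0.0, 0.0]
ft_force: [0.8, -0.2, -3.9]
grip_width: 0.0195
time: 44.1
position: [0.4506, -0.1954, 0.1715]
tool_rot: [0.999, -0.051, -0.0, -0.0]
ft_force: [-0.2, -0.1, -3.5]
grip_width: 0.0196
time: 44.98
position: [0.4509, -0.1955, 0.1716]
tool_rot: [0.996, 0.093, -0.0, -0.0]
ft_force: [0.0, 0.5, -3.2]
grip_width: 0.0194
time: 45.72
position: [0.4512, -0.1961, 0.117]
tool_rot: [0.996, 0.093, 0.0, 0.0]
ft_force: [-0.2, 0.1, -2.4]
grip_width: 0.0194
t 45.77 pos [ 0.4512 -0.1961  0.1171] yaw 10.64 shift [ -5.3 167.7   2.2] turn 0.04
63 [458.  292.8] 280 [168 170 171 170 170 169 170 169 168 168 168 167 166 161 143 111  79  67
  65  
[... 1986 characters left out ...]
64(235)), (209, np.int64(183)), (211, np.int64(155)), (213, np.int64(169)), (215, np.int64(229)), (217, np.int64(238)), (219, np.int64(239)), (221, np.int64(238)), (223, np.int64(233)), (225, np.int64(192)), (227, np.int64(192)), (229, np.int64(208)), (231, np.int64(205)), (233, np.int64(208)), (235, np.int64(206)), (237, np.int64(205)), (239, np.int64(206)), (241, np.int64(205)), (243, np.int64(206)), (245, np.int64(205)), (247, np.int64(209)), (249, np.int64(224)), (251, np.int64(226)), (253, np.int64(211)), (255, np.int64(204)), (257, np.int64(204)), (259, np.int64(206)), (261, np.int64(207))]
disc px [512.5        285.5         61.20000076] [ 0.5615 -0.1762  0.0771] ahead 112.0 left -0.8
```

View pics/w15c.png

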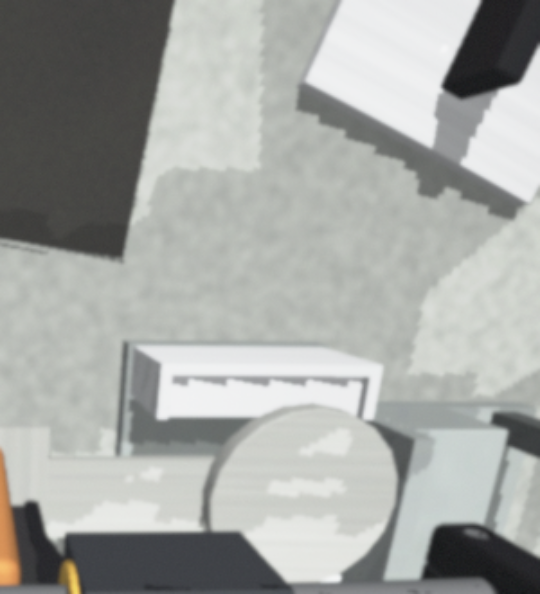

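The grey disc (453–561 px, top at row 225) sits on the blade like the others. Lowering and withdrawing.

```bash
python3 -m pendant '[[[-1,0,8],0],[[0,0,6],0],[[0,0,4],0],[[0,0,3],0],[[0,0,3],0],[[0,0,3],0],[[0,0,3],0],[[0,0,3],0]]'; python3 -m pendant '[[[0,0,3],0],[[0,0,0],0],[[0,0,0],0]]'; python3 -m pendant '[[[-10,0,0],0],[[-20,0,0],0],[[-25,0,0],0],[[-25,0,0],0],[[-17,0,0],0],[[0,0,-30],0],[[0,0,-30],0],[[0,0,-30],0]]'; python3 - <<'E'
from h import *
go([.4525,-.038,.171],85.8)
S=snap('scene','s16');T=snap('top','t16');c=snap('wrist','w16')
G=cv2.cvtColor(S['pixels'],cv2.COLOR_BGR2GRAY)[190:260,140:275]
H=cv2.HoughCircles(cv2.resize(G,None,fx=4,fy=4,interpolation=cv2.INTER_CUBIC),cv2.HOUGH_GRADIENT,1,80,param1=80,param2=15,minRadius=35,maxRadius=60)
x=np.array([np.cos(np.radians(10.6)),np.sin(np.radians(10.6)),0]);y=np.array([-x[1],x[0],0]);C=np.array([.5704,-.2589,0])
if H is not None:
  for q in H[0]:
    X=onz(S,q[0]/4+140,q[1]/4+190,.053); d=X-C; print(q.round(0),X.round(4),'stage frame',(d@x*1e3).round(1),(d@y*1e3).round(1))
print('orange',[((onz(S,*q[0],.052)-C)@np.c_[x,y]*1e3).round(1) for q in cen(S,(150,195,110,60),org)])
m=cen(T,(270,230,130,70),lambda i:i.max(-1)<50)
for q in m[:2]: print('mat',q[0],q[1],onz(T,*q[2][0],.002).round(4),[onz(T,*p,.002)[:2].round(3) for p in cv2.boxPoints(q[2])])
for n in 'ST': 
  cc=S if n=='S' else T
cv2.imwrite('pics/m16.png',np.vstack([np.hstack([cv2.resize(S['pixels'][190:290,130:290],(400,250),interpolation=cv2.INTER_CUBIC),cv2.resize(T['pixels'][170:270,370:530],(400,250),interpolation=cv2.INTER_CUBIC)]),cv2.resize(T['pixels'][150:350,240:480],(400,333)).copy().repeat(2,1)[:, :800]]))
E
```

```text
time: 46.78
position: [0.4499, -0.1961, 0.0834]
tool_rot: [0.996, 0.093, 0.0, 0.0]
ft_force: [0.7, -0.2, -2.8]
grip_width: 0.0196
time: 47.15
position: [0.4499, -0.1961, 0.0806]
tool_rot: [0.996, 0.093, 0.0, 0.0]
ft_force: [0.5, 0.3, -2.3]
grip_width: 0.0198
time: 48.15
position: [0.354, -0.214, 0.1715]
tool_rot: [0.996, 0.092, -0.0, -0.0]
ft_force: [-0.3, -0.1, -2.4]
grip_width: 0.0195
t 48.15 pos [ 0.354  -0.214   0.1715] yaw 10.61 shift [ 129.2 -154.8    0.5] turn -75.19
[258. 118.  57.] [ 0.5644 -0.2611  0.053 ] stage frame -6.3 -1.1
orange [array([  1.4, -84.3])]
mat [330.50668406 267.55363547] 3067 [0.4483 0.0067 0.002 ] [array([0.489, 0.128]), array([ 0.496, -0.112]), array([ 0.408, -0.114]), array([0.401, 0.125])]
mat [351.16  292.885] 200 [ 0.384  -0.0399  0.002 ] [array([0.4  , 0.016]), array([ 0.402, -0.095]), array([ 0.368, -0.095]), array([0.367, 0.016])]
```

```bash
python3 -m pendant '[[[30.6,-37.2,0],0],[[30.6,-37.2,0],0],[[30.6,-37.2,0],0],[[30.6,-37.2,0],0],[[0,0,0],-9.7],[[0,0,0],-9.7],[[0,0,0],-9.7],[[0,0,0],-9.7]]'; python3 -m pendant '[[[0,0,0],-9.7],[[0,0,0],-9.7],[[0,0,0],-9.7],[[0,0,0],-9.7],[[0,0,40],0],[[0,0,40],0],[[0,0,20],0],[[0,0,0],0]]'; python3 avg.py; python3 -c "
from h import *
go([.447,-.045,.0545],88)"
```

```text
time: 49.3
position: [0.4463, -0.0447, 0.169]
tool_rot: [0.907, 0.421, -0.001, -0.001]
ft_force: [0.1, -0.7, -1.6]
grip_width: 0.0203
time: 50.3
position: [0.4454, -0.0446, 0.0682]
tool_rot: [0.718, 0.696, -0.001, -0.003]
ft_force: [0.4, 0.5, -1.8]
grip_width: 0.0198
[ 0.4473 -0.0451  0.0705] [0.0006 0.0002 0.0007] 88.24
t 50.55 pos [ 0.4479 -0.0453  0.0713] yaw 88.24 shift [ 0.3 -0.9 16.8] turn 0.24
```

```bash
python3 -m pendant '[[[0,0,7],0],[[0,0,5],0],[[0,0,2],0],[[0,0,0],0],[[0,0,0],0]]'; python3 -m pendant '[[[0,0,2],0],[[0,0,0],0],[[0,0,0],0],[[0,0,0],0]]'
```

```text
time: 51.18
position: [0.4474, -0.0451, 0.0566]
tool_rot: [0.718, 0.696, 0.0, 0.0]
ft_force: [1.2, -0.3, -2.3]
grip_width: 0.0199
time: 51.68
position: [0.4475, -0.0452, 0.0556]
tool_rot: [0.718, 0.696, 0.0, 0.001]
ft_force: [-1.7, 0.3, 8.4]
grip_width: 0.0194
```

```bash
python3 -m pendant '[[[0,0,0],0],[[0,0,0],0],[[0,0,0],0],[[0,0,0],0],[[0,0,0],0],[[0,0,0],0]]' 45 20; python3 -m pendant '[[[0,0,-20],0],[[0,0,-50],0],[[0,0,-50],0],[[0,0,-50],0],[[0,0,-20],0],[[0,0,0],0]]' 87; python3 - <<'E'
from h import *
c=snap('wrist','w17'); paddle(c)
go([.612,.0045,.245],79.5)
dk=lambda i:i.max(-1)<70
p=proj(c,[.612,.0045,.03]); print(p)
S=snap('scene','s17')
b=cen(S,(275,245,55,50),dk)
for q in b[:2]: print('S',q[0],q[1],onz(S,*q[0],.023).round(4))
w=cen(S,(255,235,90,70),lambda i:i.min(-1)>150)
for q in w[:2]: print('Sw',q[0],q[1],cv2.boxPoints(q[2]).round(0).tolist())
E
```

```text
time: 52.42
position: [0.4473, -0.0451, 0.0545]
tool_rot: [0.718, 0.696, -0.0, -0.0]
ft_force: [-0.5, 0.3, -0.5]
grip_width: 0.0446
time: 53.18
position: [0.4481, -0.0453, 0.246]
tool_rot: [0.718, 0.696, 0.001, 0.002]
ft_force: [0.7, 1.0, -0.6]
grip_width: 0.0862
handle px [326. 226.] 723 [array([ 0.4284, -0.051 ]), array([ 0.4289, -0.034 ]), array([ 0.4657, -0.0347]), array([ 0.4652, -0.0524])] [ 0.4461 -0.0426  0.086 ]
strip [396. 209.] 2384 [array([ 0.4342, -0.0159]), array([0.4371, 0.0921]), array([0.4664, 0.0942]), array([ 0.4633, -0.0162])]
t 53.23 pos [ 0.4472 -0.045   0.2447] yaw 88.23 shift [ 54.6 163.2  -0.2] turn 8.73
(np.float64(368.15237544801664), np.float64(344.7028937610562))
S [301.54054054 268.08108108] 185 [0.6119 0.0039 0.023 ]
Sw [296.80921053 282.18256579] 608 [[274.0, 281.0], [286.0, 253.0], [323.0, 270.0], [311.0, 297.0]]
Sw [293.13636364 254.44545455] 110 [[284.0, 263.0], [295.0, 245.0], [302.0, 250.0], [292.0, 267.0]]
```

```bash
python3 -m pendant '[[[18,54,0],0],[[18,54,0],0],[[18.6,55,0],0],[[0,0,0],8.7],[[0,0,50],0],[[0,0,50],0],[[0,0,20],0],[[0,0,0],0]]'; python3 avg.py;  python3 - <<'E'
from h import *
go([.612,.0045,.035],79.5)
c=snap('wrist','w18')
print(proj(c,[.612,.0045,.038]))
E
```

```text
time: 54.28
position: [0.6092, 0.0049, 0.1204]
tool_rot: [0.769, 0.64, -0.003, -0.003]
ft_force: [0.3, 0.2, 0.1]
grip_width: 0.087
[0.612  0.0044 0.1243] [0.0008 0.0001 0.0012] 79.53
t 54.52 pos [0.6128 0.0043 0.1256] yaw 79.53 shift [ 0.1 -1.  90.6] turn 0.03
(np.float64(322.33989368443355), np.float64(253.94615129817205))
```

```bash
python3 - <<'E'
import cv2
from h import *
c=snap('wrist'); im=c['pixels']; 
# dark rib mask between fingers
m=(im.astype(int).max(-1)<60)
for r in range(230,400,10):
    row=np.nonzero(m[r,200:450])[0]+200
    print(r,row.min() if len(row) else None,row.max() if len(row) else None,len(row))
w=cen(c,(150,120,350,250),lambda i:i.min(-1)>215)
for q in w[:3]: print(q[0].round(0),q[1],cv2.boxPoints(q[2]).round(0).tolist())
E
```

```text
230 None None 0
240 288 363 76
250 286 366 81
260 None None 0
270 None None 0
280 224 425 13
290 216 432 49
300 207 441 69
310 200 449 86
320 200 449 80
330 None None 0
340 None None 0
350 None None 0
360 200 449 44
370 200 449 34
380 200 449 5
390 None None 0
[325. 218.] 10558 [[261.0, 301.0], [261.0, 171.0], [392.0, 171.0], [392.0, 301.0]]
[375. 288.] 155 [[365.0, 284.0], [385.0, 282.0], [385.0, 291.0], [365.0, 293.0]]
```

Rib seen at columns 287–364, rows 240–255, square to the jaws and centred within about 2 mm. Descend and pinch its ends.

```bash
python3 -m pendant '[[[0,-0.5,30],0],[[0,0,30],0],[[0,0,20],0],[[0,0,10],0],[[0,0,0],0],[[0,0,0],0]]'; python3 -m pendant '[[[0,0,0],0],[[0,0,0],0],[[0,0,0],0],[[0,0,0],0],[[0,0,0],0],[[0,0,0],0]]' 50 12; python3 -m pendant '[[[0,0,-20],0],[[0,0,-40],0],[[0,0,-40],0],[[0,0,-40],0],[[0,0,0],0],[[0,0,0],0]]'; python3 - <<'E'
from h import *
th=np.radians(10.6);x=np.array([np.cos(th),np.sin(th)]);C=np.array([.5704,-.2589]); print('P over', (C+.120*x).round(4),(C+.092*x).round(4))
go([*(C+.120*x),.175],100.6); print(robot.get_obs()['q'].round(2))
c=snap('wrist')
w=cen(c,(150,120,350,250),lambda i:i.min(-1)>200)
for q in w[:2]: print(q[0].round(0),q[1],cv2.boxPoints(q[2]).round(0).tolist())
E
```

```text
time: 55.38
position: [0.6122, 0.0044, 0.0354]
tool_rot: [0.769, 0.64, 0.001, 0.001]
ft_force: [-0.5, -0.4, 0.1]
grip_width: 0.0873
time: 56.12
position: [0.6116, 0.0047, 0.0348]
tool_rot: [0.769, 0.64, 0.0, 0.0]
ft_force: [-0.2, 1.3, 2.5]
grip_width: 0.0599
time: 56.88
position: [0.6104, 0.0046, 0.174]
tool_rot: [0.769, 0.64, -0.001, -0.001]
ft_force: [-1.3, 0.0, -3.5]
grip_width: 0.0601
P over [ 0.6884 -0.2368] [ 0.6608 -0.242 ]
t 56.88 pos [0.6104 0.0046 0.174 ] yaw 79.54 shift [-223.3  120.5   -1.1] turn -21.06
[-0.18  0.59  1.54 -0.    1.01 -1.56]
[326. 236.] 17500 [[222.0, 291.0], [226.0, 185.0], [424.0, 192.0], [421.0, 298.0]]
[491. 167.] 1511 [[481.0, 120.0], [499.0, 120.0], [499.0, 210.0], [481.0, 210.0]]
```

```bash
python3 -m pendant '[[[-20,10,0],0],[[-40,22,0],0],[[-45,24,0],0],[[-45,24,0],0],[[-40,22,0],0],[[-25,14,0],0],[[-8,4.5,0],0],[[0,0,0],0]]'; python3 -m pendant '[[[0,0,0],-5],[[0,0,0],-8],[[0,0,0],-8],[[0,0,0],0],[[0,0,0],0]]'; python3 avg.py; python3 - <<'E'
from h import *
th=np.radians(10.6);x=np.array([np.cos(th),np.sin(th)]);C=np.array([.5704,-.2589])
go([*(C+.120*x),.175],100.6)
c=snap('wrist','w20'); o,M,y=tool(); P=o['position']
for ang in (-10,0,10):
    a=np.radians(ang); print(ang,[np.round(proj(c,P+M@np.array([sx*.05,-.055*np.cos(a)+.024*np.sin(a)*0,.003+.024+.055*np.sin(a)])),0) for sx in(-1,1)])
w=cen(c,(150,120,350,250),lambda i:i.min(-1)>190)
for q in w[:2]: print(q[0].round(0),q[1],cv2.boxPoints(q[2]).round(0).tolist())
G=cv2.cvtColor(c['pixels'],cv2.COLOR_BGR2GRAY).astype(int); print([(v,G[v,270],G[v,380]) for v in range(150,240,4)])
E
```

```text
time: 57.92
position: [0.6887, -0.237, 0.1731]
tool_rot: [0.769, 0.639, -0.0, -0.001]
ft_force: [1.1, 0.9, -2.6]
grip_width: 0.06
time: 58.55
position: [0.6892, -0.2355, 0.1744]
tool_rot: [0.64, 0.769, -0.0, -0.0]
ft_force: [1.1, -0.3, -1.7]
grip_width: 0.0599
[ 0.6894 -0.2362  0.1745] [0.     0.0003 0.    ] 100.51
t 58.8 pos [ 0.6894 -0.2365  0.1745] yaw 100.51 shift [-0.2 -1.1 -0.5] turn -0.09
-10 [array([215., 195.]), array([428., 195.])]
0 [array([221., 190.]), array([422., 190.])]
10 [array([226., 189.]), array([417., 189.])]
[340. 226.] 12374 [[224.0, 295.0], [226.0, 188.0], [425.0, 192.0], [423.0, 299.0]]
[347. 365.] 1036 [[253.0, 356.0], [396.0, 356.0], [396.0, 369.0], [253.0, 369.0]]
[(150, np.int64(131), np.int64(131)), (154, np.int64(132), np.int64(141)), (158, np.int64(160), np.int64(160)), (162, np.int64(159), np.int64(158)), (166, np.int64(129), np.int64(139)), (170, np.int64(138), np.int64(142)), (174, np.int64(158), np.int64(160)), (178, np.int64(158), np.int64(159)), (182, np.int64(132), np.int64(161)), (186, np.int64(141), np.int64(159)), (190, np.int64(177), np.int64(151)), (194, np.int64(231), np.int64(232)), (198, np.int64(230), np.int64(232)), (202, np.int64(230), np.int64(232)), (206, np.int64(231), np.int64(232)), (210, np.int64(230), np.int64(233)), (214, np.int64(231), np.int64(233)), (218, np.int64(231), np.int64(233)), (222, np.int64(231), np.int64(233)), (226, np.int64(232), np.int64(234)), (230, np.int64(232), np.int64(233)), (234, np.int64(232), np.int64(233)), (238, np.int64(201), np.int64(233))]
```

Panel hangs level and square, about 121 mm behind the seats. Lower it onto the bar and let it pivot in the pinch.

```bash
python3 -m pendant '[[[0,-1,15],0],[[0,0,20],0],[[0,0,10],0],[[0,0,2],0],[[0,0,0],0],[[0,0,0],0]]'; python3 -m pendant '[[[0,-2,1.5],0],[[0,-2,1.5],0],[[0,-2.4,1.5],0],[[0,0,0],0],[[0,0,0],0]]'; python3 avg.py
```

```text
time: 59.6
position: [0.6889, -0.2371, 0.1282]
tool_rot: [0.639, 0.769, 0.0, 0.001]
ft_force: [0.1, 0.3, -2.3]
grip_width: 0.0598
time: 60.22
position: [0.6831, -0.238, 0.1241]
tool_rot: [0.639, 0.769, 0.0, 0.001]
ft_force: [0.6, 1.5, 2.7]
grip_width: 0.0596
[ 0.6825 -0.2381  0.1237] [0.0002 0.     0.0002] 100.54
```

```bash
python3 - <<'E'
from h import *
th=np.radians(10.6);x=np.array([np.cos(th),np.sin(th)]);C=np.array([.5704,-.2589])
o,M,y=tool(); d=o['position'][:2]-C; print('stage x',d@x,'y',d@[-x[1],x[0]],'F',o['ft_force'])
c=snap('wrist','w21')
w=cen(c,(150,100,350,250),lambda i:i.min(-1)>190)
for q in w[:2]: print(q[0].round(0),q[1],cv2.boxPoints(q[2]).round(0).tolist())
E
```

```text
stage x 0.11374097272910891 y -0.0002095245663608453 F [-0.1511433   0.98491754  4.99737867]
[341. 227.] 11634 [[228.0, 299.0], [229.0, 193.0], [422.0, 194.0], [421.0, 300.0]]
[341. 119.] 3893 [[275.0, 100.0], [395.0, 100.0], [395.0, 149.0], [275.0, 149.0]]
```

```bash
python3 -m pendant '[[[0,-2.6,1.4],0],[[0,-2.6,1.4],0],[[0,-2.6,1.4],0],[[0,0,0],0],[[0,0,0],0]]' - 6; python3 - <<'E'
from h import *
o=robot.get_obs(); print(o['ft_force'],o['position'])
c=snap('wrist','w22')
w=cen(c,(150,100,350,250),lambda i:i.min(-1)>190)
for q in w[:2]: print(q[0].round(0),q[1],cv2.boxPoints(q[2]).round(0).tolist())
E
```

```text
time: 61.15
position: [0.6735, -0.2394, 0.118]
tool_rot: [0.639, 0.769, -0.001, -0.001]
ft_force: [-1.6, 0.1, -2.2]
grip_width: 0.0599
[-1.61168017  0.10200268 -2.17943774] [ 0.67351799 -0.23935095  0.11797851]
[345. 233.] 9451 [[235.0, 203.0], [416.0, 203.0], [416.0, 300.0], [235.0, 300.0]]
[337. 126.] 5788 [[270.0, 100.0], [396.0, 100.0], [396.0, 164.0], [270.0, 164.0]]
```

```bash
python3 -m pendant '[[[0,-3,2.4],0],[[0,-3,2.4],0],[[0,-3.2,2.5],0],[[0,0,0],0],[[0,0,0],0]]'; python3 - <<'E'
from h import *
o=robot.get_obs(); print(o['ft_force'],o['position'])
c=snap('wrist','w23')
w=cen(c,(150,100,350,250),lambda i:i.min(-1)>190)
for q in w[:2]: print(q[0].round(0),q[1],cv2.boxPoints(q[2]).round(0).tolist())
print(np.array(c['mtx'])[0,0])
o,M,y=tool();P=o['position']
for a in (20,28,36):
    t=np.radians(a); n=np.array([0,-np.sin(t),-np.cos(t)]); up=np.array([0,np.cos(t),-np.sin(t)])
    F=P+M@(np.array([0,0,.003])-.024*n-.055*up); print(a,F,[np.round(proj(c,F+M@[s*.05,0,0])) for s in(-1,1)])
E
```

```text
time: 61.82
position: [0.6669, -0.241, 0.1127]
tool_rot: [0.639, 0.769, 0.001, 0.001]
ft_force: [3.3, 2.7, 4.5]
grip_width: 0.0596
[3.32334626 2.65195372 4.45724536] [ 0.66687076 -0.2409665   0.11267135]
[349. 238.] 8025 [[237.0, 210.0], [416.0, 210.0], [416.0, 300.0], [237.0, 300.0]]
[336. 131.] 7362 [[269.0, 100.0], [399.0, 100.0], [399.0, 176.0], [269.0, 176.0]]
339.8422217696997
20 [ 0.62430057 -0.24894777  0.06815022] [array([232., 206.]), array([412., 206.])]
28 [ 0.63039624 -0.24782208  0.06252305] [array([235., 215.]), array([409., 215.])]
36 [ 0.63720241 -0.24656347  0.05781335] [array([238., 224.]), array([406., 224.])]
```

```bash
python3 -m pendant '[[[0,2.5,-0.5],0],[[0,2.5,0],0],[[0,1,0],0],[[0,0,0],0],[[0,0,0],0]]' - 3; cat > tl.py <<'E'
from h import *
o,M,y=tool();P=o['position']; print('F',o['ft_force'].round(1),P.round(4),o['grip_width'])
d=P[:2]-[.5704,-.2589]; print('stage x',d@[.983,.184],'y',d@[-.184,.983])
c=snap('wrist','tl%d'%(o['time']*10))
w=cen(c,(150,100,350,250),lambda i:i.min(-1)>190)
for q in w[:2]: print(q[0].round(0),q[1],cv2.boxPoints(q[2]).round(0).tolist())
for a in (10,20,28,36):
    t=np.radians(a); n=np.array([0,-np.sin(t),-np.cos(t)]); up=np.array([0,np.cos(t),-np.sin(t)])
    F=P+M@(np.array([0,0,.003])-.024*n-.055*up); print(a,F.round(4),[np.round(proj(c,F+M@[s*.05,0,0])) for s in(-1,1)])
E
python3 tl.py
```

```text
time: 62.5
position: [0.6676, -0.2408, 0.1116]
tool_rot: [0.639, 0.769, -0.003, -0.003]
ft_force: [-7.4, 0.3, 7.4]
grip_width: 0.0596
F [-7.4  0.3  7.4] [ 0.6676 -0.2408  0.1116] 0.05962690074351987
stage x 0.09889869078958886 y -0.00014371868961946094
[347. 238.] 8193 [[237.0, 210.0], [416.0, 210.0], [416.0, 300.0], [237.0, 300.0]]
[336. 131.] 7361 [[269.0, 100.0], [399.0, 100.0], [399.0, 176.0], [269.0, 176.0]]
10 [ 0.6182 -0.25    0.0758] [array([227., 197.]), array([417., 197.])]
20 [ 0.6245 -0.2488  0.0676] [array([232., 206.]), array([412., 206.])]
28 [ 0.6305 -0.2477  0.0619] [array([235., 215.]), array([409., 215.])]
36 [ 0.6373 -0.2464  0.0571] [array([238., 224.]), array([406., 224.])]
```

The push met resistance: the fingertips or the bar are wedging the panel at about 22°. I'll ease up a little so the foot goes behind the lip.

```bash
python3 -m pendant '[[[0,0,-2],0],[[0,0,-2],0],[[0,1,-2],0],[[0,0,0],0],[[0,0,0],0]]' - 8; python3 tl.py
```

```text
time: 63.18
position: [0.6724, -0.2396, 0.1178]
tool_rot: [0.639, 0.769, -0.0, -0.0]
ft_force: [0.1, -0.0, -2.7]
grip_width: 0.0601
F [ 0.1 -0.  -2.7] [ 0.6724 -0.2396  0.1178] 0.06007915019708655
stage x 0.10379850049666083 y 0.0001874679308289959
[349. 238.] 8058 [[237.0, 209.0], [416.0, 209.0], [416.0, 301.0], [237.0, 301.0]]
[337. 127.] 6027 [[270.0, 100.0], [396.0, 100.0], [396.0, 166.0], [270.0, 166.0]]
10 [ 0.6232 -0.2488  0.0816] [array([227., 197.]), array([417., 197.])]
20 [ 0.6296 -0.2476  0.0734] [array([232., 206.]), array([412., 206.])]
28 [ 0.6357 -0.2464  0.0678] [array([235., 215.]), array([409., 215.])]
36 [ 0.6425 -0.2452  0.0631] [array([238., 224.]), array([406., 224.])]
```

The panel hangs free at about 22°, its foot ~65 mm behind the seats, behind the lip and ~20 mm above the ledge, with its back at the bar. Lower 1 mm to touch and open gently.

```bash
python3 -m pendant '[[[0,0,1],0],[[0,0,0],0]]'; python3 -m pendant '[[[0,0,0],0],[[0,0,0],0],[[0,0,0],0],[[0,0,0],0],[[0,0,0],0],[[0,0,0],0]]' 80; python3 tl.py
```

```text
time: 63.48
position: [0.6722, -0.2397, 0.1169]
tool_rot: [0.639, 0.769, -0.0, -0.0]
ft_force: [-0.8, 0.2, -3.0]
grip_width: 0.06
time: 64.22
position: [0.6724, -0.2398, 0.117]
tool_rot: [0.639, 0.769, 0.0, 0.0]
ft_force: [1.3, -0.4, -1.1]
grip_width: 0.08
F [ 1.3 -0.4 -1.1] [ 0.6724 -0.2398  0.117 ] 0.079990882893996
stage x 0.10374243636374968 y -5.9438881324931465e-06
[350. 242.] 6598 [[242.0, 225.0], [276.0, 154.0], [434.0, 230.0], [399.0, 302.0]]
[337. 127.] 6065 [[270.0, 100.0], [397.0, 100.0], [397.0, 166.0], [270.0, 166.0]]
10 [ 0.6232 -0.249   0.0809] [array([227., 197.]), array([417., 197.])]
20 [ 0.6296 -0.2478  0.0727] [array([232., 206.]), array([412., 206.])]
28 [ 0.6357 -0.2466  0.067 ] [array([235., 215.]), array([409., 215.])]
36 [ 0.6425 -0.2454  0.0623] [array([238., 224.]), array([406., 225.])]
```

Force dropped, so the panel is released. Rise clear, move aside and look.

```bash
python3 -m pendant '[[[0,0,-20],0],[[0,0,-40],0],[[0,0,-50],0],[[0,0,-40],0],[[0,-50,0],0],[[0,-60,0],0],[[0,-50,0],0],[[0,0,0],0]]'; python3 - <<'E'
from h import *
S=snap('scene','s30');T=snap('top','t30');c=snap('wrist','w30'); go([0,0,0])
f=lambda im,a,b,d,e:cv2.resize(im[b:e,a:d],(400,300),interpolation=cv2.INTER_CUBIC)
cv2.imwrite('pics/final.png',np.vstack([np.hstack([f(S['pixels'],120,180,280,300),f(T['pixels'],370,140,530,260)]),np.hstack([f(c['pixels'],0,0,640,480),f(S['pixels'],180,130,420,310)])]))
E
```

```text
time: 65.28
position: [0.512, -0.2692, 0.2687]
tool_rot: [0.64, 0.768, -0.0, -0.0]
ft_force: [0.5, -0.3, 1.0]
grip_width: 0.08
t 65.42 pos [ 0.5164 -0.2697  0.2685] yaw 100.53 shift [ 360.2 -459.1  266.4] turn None
```

View pics/final.png

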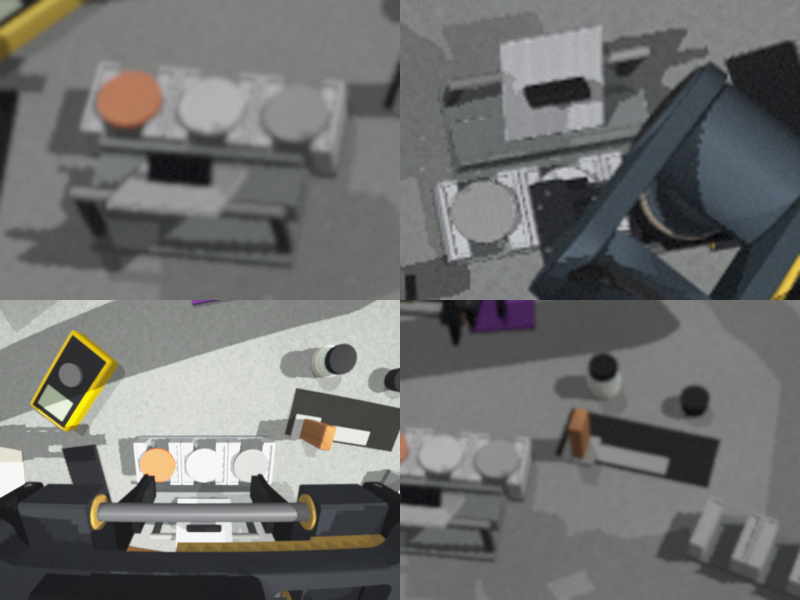

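The final picture shows all three discs in their pockets and the reflector leaning on the bar, handle side to the discs. The paddle looks shifted along the mat, with its handle at the mat's end, probably the announced knock. I'll measure the paddle and the panel.

```bash
python3 - <<'E'
from h import *
S=snap('scene');c=snap('wrist');T=snap('top')
h=cen(S,(275,180,50,50),lambda i:i[...,2]-i[...,0]>30)
w=cen(c,(450,180,120,80),org)
print('handle S',h[0][0],onz(S,*h[0][0],.045).round(4),'tri',tri(ray(S,*h[0][0]),ray(c,*w[0][0])))
mt=cen(S,(265,180,120,70),lambda i:i.max(-1)<50)
print([(q[0].round(0),q[1],[onz(S,*p,.002)[:2].round(3) for p in cv2.boxPoints(q[2])]) for q in mt[:2]])
st=cen(S,(295,195,70,40),lambda i:i.min(-1)>95)
for q in st[:2]: print('strip',q[0].round(0),q[1],[onz(S,*p,.006)[:2].round(4) for p in cv2.boxPoints(q[2])])
# wrist strip
st=cen(c,(480,190,120,60),lambda i:i.min(-1)>150)
for q in st[:3]: print('strip w',q[0].round(0),q[1],[onz(c,*p,.006)[:2].round(4) for p in cv2.boxPoints(q[2])])
# reflector
x=np.array([.983,.184]);y=np.array([-.184,.983]);C0=np.array([.5704,-.2589])
def fr(X): d=X[:2]-C0; return np.round([d@x*1e3,d@y*1e3,X[2]*1e3],1)
a=cen(T,(405,145,50,60),lambda i:i.min(-1)>135)[0]; print('panel T',a[0],a[1],cv2.boxPoints(a[2]).round(1).tolist())
rb=cen(T,(415,165,40,25),lambda i:i.max(-1)<50);print('rib T',[(q[0].round(1),q[1],cv2.boxPoints(q[2]).round(1).tolist()) for q in rb[:2]])
b=cen(S,(160,245,80,30),lambda i:i.min(-1)>110);print('panel S',[(q[0].round(1),q[1],cv2.boxPoints(q[2]).round(1).tolist()) for q in b[:2]])
rs=cen(S,(175,235,40,22),lambda i:i.max(-1)<50);print('rib S',[(q[0].round(1),q[1]) for q in rs[:2]])
if rb and rs:
    X,e=tri(ray(T,*rb[0][0]),ray(S,*rs[0][0])); print('rib tri',fr(X),e)
# panel top-edge corners: top view far edge vs z
bp=cv2.boxPoints(a[2])
for p in bp: print(p.round(0),[fr(onz(T,*p,z)) for z in (.05,.115)])
E
```

```text
handle S [287.55972696 208.10238908] [ 0.4706 -0.0767  0.045 ] tri (array([ 0.47751044, -0.07322908,  0.05684509]), np.float64(0.0010275708126964553))
[(array([337., 218.]), np.int32(1405), [array([ 0.493, -0.07 ]), array([ 0.409, -0.081]), array([0.403, 0.121]), array([0.485, 0.127])]), (array([356., 191.]), np.int32(220), [array([0.322, 0.044]), array([0.311, 0.082]), array([0.361, 0.095]), array([0.372, 0.057])])]
strip [314. 226.] 590 [array([ 0.4525, -0.0649]), array([0.4202, 0.0464]), array([0.484 , 0.0642]), array([ 0.5156, -0.0445])]
strip [335. 201.] 510 [array([ 0.4356, -0.0725]), array([ 0.3925, -0.0837]), array([0.3569, 0.0965]), array([0.4002, 0.1049])]
strip w [536. 240.] 2023 [array([ 0.4999, -0.0763]), array([0.4701, 0.0783]), array([0.504 , 0.0937]), array([ 0.5336, -0.0652])]
strip w [562. 217.] 1261 [array([ 0.4896, -0.009 ]), array([ 0.4609, -0.0148]), array([0.457 , 0.0617]), array([0.4863, 0.0692])]
strip w [507. 191.] 54 [array([ 0.4584, -0.0705]), array([ 0.4538, -0.0472]), array([ 0.4584, -0.0456]), array([ 0.463 , -0.0689])]
panel T [429.77619048 171.3301587
[... 293 characters left out ...]
21.0, 182.89999389648438]])]
panel S [(array([192.4, 257.7]), np.int32(693), [[159.39999389648438, 250.89999389648438], [228.5, 245.10000610351562], [230.10000610351562, 264.0], [161.0, 269.79998779296875]]), (array([167.2, 247.4]), np.int32(95), [[160.0, 245.0], [178.0, 245.0], [178.0, 251.0], [160.0, 251.0]])]
rib S [(array([191.5, 246.8]), np.int32(271))]
rib tri [100.1  -0.7 100.6] 0.00014658739403928636
[406. 156.] [array([173.6,  44.7,  50. ]), array([157.6,  57. , 115. ])]
[450. 150.] [array([171.5, -69.7,  50. ]), array([155.6, -52.1, 115. ])]
[456. 189.] [array([ 68.2, -65.1,  50. ]), array([ 57. , -47.7, 115. ])]
[412. 196.] [array([70.2, 48.5, 50. ]), array([ 58.9,  60.6, 115. ])]
```

Reflector measures centre about (113, 0, 82) mm in the stage frame, tilted about 37°, which is within limits. The paddle was knocked about 4 cm: its middle is ~36 mm from the mat centre, still inside 50 mm, but its foot plate overhangs the mat. I'll set it back.

```bash
python3 -m pendant '[[[50,-1,5],0],[[50,-1,5],0],[[50,-1,5],0],[[50,-1,5],0],[[0,0,0],8.5],[[0,0,0],0],[[0,0,0],0]]' 45 20; python3 - <<'E'
from h import *
c=snap('wrist','w31'); paddle(c); go([.4765,-.0735,.054],92)
E
```

```text
time: 66.45
position: [0.4754, -0.0735, 0.2471]
tool_rot: [0.694, 0.72, 0.0, 0.0]
ft_force: [-1.0, -0.2, -0.1]
grip_width: 0.0452
handle px [325. 230.] 786 [array([ 0.4586, -0.0803]), array([ 0.458 , -0.0632]), array([ 0.496 , -0.0614]), array([ 0.4967, -0.0791])] [ 0.4766 -0.0712  0.086 ]
strip [410. 240.] 3318 [array([ 0.5258, -0.0409]), array([ 0.494 , -0.0428]), array([0.4882, 0.103 ]), array([0.5203, 0.1085])]
t 66.5 pos [ 0.4752 -0.0736  0.2471] yaw 92.11 shift [1.000e-01 1.200e+00 1.931e+02] turn 0.11
```

```bash
python3 -m pendant '[[[1,2,40],-0.6],[[0,0,50],0],[[0,0,40],0],[[0,0,40],0],[[0,0,15],0],[[0,0,8],0],[[0,0,0],0]]'; python3 -m pendant '[[[0,0,0],0],[[0,0,0],0],[[0,0,0],0],[[0,0,0],0],[[0,0,0],0],[[0,0,0],0],[[0,0,0],0],[[0,0,0],0]]' 0 45; python3 -m pendant '[[[0,0,-10],0],[[0,0,-15],0],[[0,0,-10],0],[[0,0,0],0],[[0,0,0],0]]'; python3 -c "
from h import *
go([.447,-.046,.0705],92)"
```

```text
time: 67.38
position: [0.477, -0.0725, 0.0544]
tool_rot: [0.691, 0.723, 0.0, 0.0]
ft_force: [0.4, -0.0, -0.8]
grip_width: 0.0451
time: 68.38
position: [0.477, -0.0723, 0.0546]
tool_rot: [0.691, 0.723, 0.0, 0.001]
ft_force: [0.1, -0.6, 6.5]
grip_width: 0.0199
time: 69.0
position: [0.4764, -0.072, 0.0891]
tool_rot: [0.691, 0.723, -0.0, -0.0]
ft_force: [-0.1, 0.2, -2.3]
grip_width: 0.0199
t 69.0 pos [ 0.4764 -0.072   0.0891] yaw 92.64 shift [ 27.4 -28.2  18.6] turn 0.64
```

```bash
python3 -m pendant '[[[14,-14,0],0],[[13.4,-14,0],0],[[0,0,15],0],[[0,0,10],0],[[0,0,6],0],[[0,0,3],0],[[0,0,0],0],[[0,0,0],0]]'; python3 -m pendant '[[[0,0,1],0],[[0,0,0],0],[[0,0,0],0]]'; python3 -m pendant '[[[0,0,0],0],[[0,0,0],0],[[0,0,0],0],[[0,0,0],0],[[0,0,0],0],[[0,0,0],0]]' 45 20;  python3 -m pendant '[[[0,0,-20],0],[[0,0,-50],0],[[0,0,-50],0],[[0,0,-50],0],[[0,0,-20],0],[[0,0,0],0]]'; python3 - <<'E'
from h import *
c=snap('wrist','w33'); paddle(c); go([.3,-.3,.25])
E
```

```text
time: 70.0
position: [0.4475, -0.0461, 0.0552]
tool_rot: [0.691, 0.723, 0.0, 0.0]
ft_force: [-0.2, 0.1, -1.9]
grip_width: 0.0199
time: 70.38
position: [0.4475, -0.0461, 0.0546]
tool_rot: [0.691, 0.723, 0.0, 0.0]
ft_force: [-1.1, 0.3, 4.9]
grip_width: 0.0196
time: 71.12
position: [0.4473, -0.046, 0.054]
tool_rot: [0.691, 0.723, -0.0, -0.0]
ft_force: [-0.0, 0.6, -0.7]
grip_width: 0.0453
time: 71.88
position: [0.4481, -0.0462, 0.2455]
tool_rot: [0.691, 0.723, 0.001, 0.002]
ft_force: [0.1, 0.2, -0.4]
grip_width: 0.0451
handle px [326. 226.] 791 [array([ 0.4288, -0.0535]), array([ 0.428 , -0.0356]), array([ 0.4657, -0.0334]), array([ 0.4665, -0.052 ])] [ 0.4464 -0.0435  0.086 ]
strip [396. 210.] 2362 [array([ 0.4319, -0.017 ]), array([0.4265, 0.0896]), array([0.4555, 0.0939]), array([ 0.4608, -0.0151])]
t 71.92 pos [ 0.4471 -0.0459  0.2442] yaw 92.64 shift [-247.  -158.7   -5.9] turn None
```

```bash
python3 -m pendant '[[[-45,-30,0],0],[[-50,-32,0],0],[[-50,-32,0],0],[[-50,-32,0],0],[[-50,-32,0],0],[[0,0,0],0]]'; python3 - <<'E'
from h import *
T=snap('top','t40');S=snap('scene','s40');print(robot.get_obs()['position'].round(3))
x=np.array([.983,.184]);y=np.array([-.184,.983]);C0=np.array([.5704,-.2589])
def fr(X): d=X[:2]-C0; return np.round([d@x*1e3,d@y*1e3,X[2]*1e3],1)
rb=cen(T,(415,165,40,25),lambda i:i.max(-1)<50);rs=cen(S,(175,235,40,22),lambda i:i.max(-1)<50)
if rb and rs: print('rib tri',fr(tri(ray(T,*rb[0][0]),ray(S,*rs[0][0]))[0]))
for C,n,b in((T,'T',(375,185,130,70)),(S,'S',(140,195,130,60))):
    G=cv2.cvtColor(C['pixels'],cv2.COLOR_BGR2GRAY)[b[1]:b[1]+b[3],b[0]:b[0]+b[2]]
    H=cv2.HoughCircles(cv2.resize(G,None,fx=4,fy=4,interpolation=cv2.INTER_CUBIC),cv2.HOUGH_GRADIENT,1,100,param1=100,param2=15,minRadius=42,maxRadius=56)
    for q in (H[0][:5] if H is not None else []): print(n,q[2],fr(onz(C,q[0]/4+b[0],q[1]/4+b[1],.053)))
    print(n,'orange',[fr(onz(C,*q[0],.052)) for q in cen(C,b,org)[:1]])
w=cen(T,(330,245,50,45),lambda i:i[...,2]-i[...,0]>30);print('handle T',[onz(T,*q[0],.07).round(3) for q in w[:1]])
E
```

```text
time: 72.68
position: [0.2987, -0.3014, 0.2426]
tool_rot: [0.693, 0.721, -0.0, -0.001]
ft_force: [0.3, -0.4, 0.3]
grip_width: 0.0452
[ 0.3   -0.297  0.242]
rib tri [100.3  -0.9 100.5]
T 49.9 [ 0.4 -1.  53. ]
T 49.9 [ 0.7 84.8 53. ]
T orange [array([  0.4, -83.5,  52. ])]
S orange [array([  1.4, -84.3,  52. ])]
handle T [array([ 0.448, -0.046,  0.07 ])]
```

All three discs measure within about 1 mm of their seats, and the reflector and paddle are good. Handing in.

```bash
python3 -c "
from rig import order
print(order.hand_in())"
```

```text
the job is handed in; nothing more can be done
None
```

All three discs are seated in the stage cradles, the paddle is back flat on its mat, and the reflector leans on the back bar. The job is handed in; no verdict was reported.

**Last checks**
- **Discs:** in the top view, the disc centres are within about 1 mm of the seat points.
- **Reflector:** its rib is about 1 mm off the middle. From the camera rays the back centre works out at about 113 mm behind the seats and 82 mm high, tilted about 37°, which is inside the limits. These figures are a few millimetres off the ideal 109 and 77 mm.
- **Paddle:** its middle is within about 5 mm of the mat centre.
- **Robot:** the arm stood clear of everything.

**What went wrong on the way**
- **First paddle grip:** it missed because I lifted before the fingers had closed, so I repeated it with a longer close.
- **Reflector:** while being lowered it jammed at about 22°. I eased it up, moved its foot behind the lip and let it drop about 20 mm into place.
- **Paddle knocked:** it was found about 4 cm aside after I had laid it down, so I picked it up and set it back.

**Disagreement:** the wrist camera read positions about 2–3 mm to the left of the top camera, so I aligned the strip, discs and cradles against each other within the same wrist picture.

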